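# Refile four fired test tiles from the kiln setter into the sample rack, back to front

## Task

The four glazed test tiles in the fireclay kiln setter are fired: carry them one at a time into the wooden sample rack, one tile to a slot, in reverse order, so that the series is filed like a card index with the last mix in front - the setter's front tile goes into the rack's back slot, the next into the slot before it, and the setter's back tile ends in the rack's front slot. Let each tile stand in its groove in the middle of the rack's width, bare strip up and glazed face to the front, leaning back on the dowels as it leaned in the setter. Take each tile straight from setter to rack without laying any on the table, and leave the jar and the beaker where they are.

Things in the scene. Friction and masses are not known exactly. Their poses are not given: they have to be found in the camera images.
- green_tile: Dark green glazed test tile, flat, 65 x 45 x 9 mm, 60 g. Origin: centre of its unglazed back. x: along its 65 mm, to the bare cream strip at the upper end; y: across its 45 mm; z: out of the glaze. Starts in the setter, strip up, glaze to the front, leaning 22 deg back. Vertical fingers can grip its upper half by the two side edges (along y); it keeps its lean in the grip.
- blue_tile: Dark blue glazed test tile, flat, 65 x 45 x 9 mm, 60 g. Origin: centre of its unglazed back. x: along its 65 mm, to the bare cream strip at the upper end; y: across its 45 mm; z: out of the glaze. Starts in the setter, strip up, glaze to the front, leaning 22 deg back. Vertical fingers can grip its upper half by the two side edges (along y); it keeps its lean in the grip.
- brown_tile: Dark brown glazed test tile, flat, 65 x 45 x 9 mm, 60 g. Origin: centre of its unglazed back. x: along its 65 mm, to the bare cream strip at the upper end; y: across its 45 mm; z: out of the glaze. Starts in the setter, strip up, glaze to the front, leaning 22 deg back. Vertical fingers can grip its upper half by the two side edges (along y); it keeps its lean in the grip.
- yellow_tile: Amber yellow glazed test tile, flat, 65 x 45 x 9 mm, 60 g. Origin: centre of its unglazed back. x: along its 65 mm, to the bare cream strip at the upper end; y: across its 45 mm; z: out of the glaze. Starts in the setter, strip up, glaze to the front, leaning 22 deg back. Vertical fingers can grip its upper half by the two side edges (along y); it keeps its lean in the grip.
- kiln_setter: Kiln setter: cream fireclay block, 226 x 90 mm, fixed. Origin: middle of underside; x: from front (nearer the robot) to back; z up. 4 cross grooves 18 mm wide, a 30 mm tongue behind each to z=56 mm, leaning 22 deg back. A tile in slots 1 (front), 2, 3, 4 (back) has its foot on the groove floor (z=12 mm, lands 18) and its origin at x=-57, -11, 35, 81, y=0, z=42 mm. Holds the tiles at first.
- wood_rack: Sample rack: brown grooved board, 226 x 90 mm, fixed. Origin: middle of underside; x: from front (nearer the robot) to back; z up. 4 cross grooves 18 mm wide, two pale dowels behind each to z=56 mm, leaning 22 deg back. A tile in slots 1 (front), 2, 3, 4 (back) has its foot on the groove floor (z=12 mm, lands 18) and its origin at x=-57, -11, 35, 81, y=0, z=42 mm. Empty at the start.
- red_lid_jar: Bystander: round glass jar of grey oxide powder with a red lid, 52 mm in diameter, 90 mm tall, loose, 0.2 kg; origin at the centre of its underside.
- beaker: Bystander: cream ceramic beaker with a dark blue foot, 78 mm in diameter, 98 mm tall, loose, 0.27 kg; origin at the centre of its underside.
There are look-alikes about, which are no part of the job. Leave any purple or turquoise look-alike of the blue_tile alone.

How it is judged:
By the outcome, as a careful person would: the job done as asked, in the order asked, and still so for the second after the job is handed in, with the robot touching nothing.
It also fails if it takes over 90 s, if anything falls off the work surface, if the arm or the gripper's body presses on something with over 40 N, if the wrist force passes 120 N, or if a joint passes its speed limit or range.

## Robot

A 6-joint arm with a two-finger parallel gripper is mounted at the origin on a cart in front of the work surface, level with it; the furniture and walls round the work are solid. World frame = base frame: x ahead of the robot, y to its left, z up, the work surface at z = 0. Lengths are in mm, angles in rad, forces in N, time in s.
With the tool pointing down it reaches from about 325 to 850 mm from the base axis. Payload 4.4 kg.
Tool frame: the origin (TCP) lies between the finger pads; the fingertips stand 25 mm ahead of it and the grasp point (between the pads) lies 6 mm ahead of it (bot.finger_overhang is the distance from the TCP to the fingertips, in mm); z points along the fingers, y is the direction in which the jaws open and shut (so a half turn about z gives the same grasp; the last joint's range is limited). The gripper opens to 94 mm and grips with 3 to 60 N. Pads are 16 mm wide; open, the fingers measure 119 mm over their backs; the gripper's body (75 mm by 177 mm) begins 78 mm behind the grasp point.
Start: joints at [1.103, 0.207, 1.542, -0, 1.393, -0.15], TCP at [179.684, 546.206, 230.447] pointing down, gripper open.
Joint ranges: [-2.73, 2.73], [-0.86, 2.22], [0.23, 2.46], [-1.11, 4.25], [0.08, 2.63], [-2.82, 2.82]. Speed limits (rad/s): [2.79, 2.79, 3.14, 3.14, 3.14, 3.14].

## Interface

Orientations are given as [roll, pitch, yaw] about the fixed x, y, z axes, in that order (R = Rz(yaw) Ry(pitch) Rx(roll)).
In Python, from rig import bot gives the robot as it stands.
- The arm moves only by the shell command python3 -m creep 'ROWS' [FORCE]. ROWS is JSON, a list of rows, each a list of 7 numbers: the shift along the tool's x, y, z normalised to -1 to 1, where 1 is 1000 mm, then the turn, a rotation vector about the tool's x, y, z normalised to -1 to 1, where 1 is 360 degrees, then the opening, from -1 (shut) to 1 (fully open), so that 0 is half open. In form: [[tx, ty, tz, rx, ry, rz, fingers], ...]. A call has 1 to 12 rows; each row is the pose to reach, as a shift and turn from the pose commanded when the call began, along the tool's axes at that moment, turning the shorter way round; what a row does not reach only later rows make up. A row lasts 1/10 s, in which the tool goes at most 50 mm and 8.59 degrees, less where a joint would pass 70% of its speed; a pose out of reach is approached as far as the arm can. A call with a number of a shift or a turn outside -1 to 1 is refused whole. A call with a gripper value outside its range is refused whole. The fingers move at their own pace and stop on an object; FORCE is the grip in N (left out, the last holds). Time passes only in rows, so rows that repeat a pose let the fingers close. It gives the time, the measured TCP pose, the force and the opening at its end, in the units of the state.
- bot.sense(): the state, without advancing time (a new reading comes with each control period).
- bot.grab_frame(name): name is "side" or "top" or "wrist"; returns the picture (384x512x3 uint8, blue, green, red); there is no depth.
- bot.camera_params(name): a dict with "K" (3x3 intrinsics, pixels), "T" (4x4, takes a point from camera to world coordinates). Camera axes: x right, y down, z forward; pixel columns grow to the right and rows downward; lengths in mm; the calibration is good to about 2 mm. The wrist camera is an equidistant fisheye: a pixel r from the principal point sees the ray r / f radians off the axis. A picture is of the moment at which its call begins: read the wrist's pose just before it. camera_params takes no time and is no camera call; for the wrist camera it gives the pose at the moment of the call.
- bot.sign_off(): hands the job in, once; it reports no verdict.
Trained networks look in the newest picture that a camera, given by its name, has taken for a name from the list of things; names that differ only in an ending like _2 or _b are one class to them, and where a whole thing is asked for, a point or a joint stands for the part that bears it (a point fixed in the world has none). Each returns a list of dicts, best first, with "p" (0 to 1); they miss things now and then, are a little off and sometimes report something else, mostly with a low value. They report only what shows in the picture. A call takes as long as a camera call. They do not tell look-alikes from the thing itself.
- bot.spot_in(camera, thing): "centre" ([column, row] in pixels, amid what is visible of it).
The state is a dict: "t": time; "joint_pos": joint angles; "dq": joint speeds; "tau": joint torques, N m; "tool_pos": TCP position; "eef_rot": TCP orientation; "force": force on the tool from outside, world axes, zero at the start; "ft_torque": the same for the moment, N m; "gripper_width": finger opening in mm.
Only numpy, scipy, OpenCV 4.12 (cv2) and the standard library are available. Lean on these libraries where they do the work, as an engineer would, in place of code of your own. Each camera call takes 0.05 s, during which the arm holds its last target.

## Working session

There is one attempt and no reset: what is moved stays moved. The work goes in short steps, Python scripts to look and compute and a shell command to move; the robot and the scene stay as the last step left them, time stands still between calls to the robot, and variables do not carry over. Pictures are saved under pics/ and viewed, and the job is handed in when it is done.

```bash
mkdir -p pics; ls
python3 - <<'E'
from rig import bot
import cv2,numpy as np
print(bot.sense())
for n in ["side","top","wrist"]:
    im=bot.grab_frame(n); cv2.imwrite(f"pics/{n}0.png",im)
    p=bot.camera_params(n); print(n,np.round(p["K"],1).tolist(),np.round(p["T"],3).tolist())
for n in ["top","side"]:
    for t in ["kiln_setter","wood_rack","green_tile","blue_tile","brown_tile","yellow_tile","red_lid_jar","beaker"]:
        print(n,t,[( np.round(d["centre"]).tolist(),round(d["p"],2)) for d in bot.spot_in(n,t)][:4])
print(bot.sense()["t"])
E
```

```text
pics
{'t': 0.0, 'joint_pos': array([ 1.10246771e+00,  2.07426880e-01,  1.54292791e+00, -1.31099430e-05,
        1.39350707e+00, -1.50484822e-01]), 'dq': array([ 1.86645506e-03, -2.09890096e-04,  7.74883734e-04,  9.96609668e-05,
       -1.20538825e-03, -2.95866610e-04]), 'tau': array([ 1.57756214e-03, -3.70857525e+01, -2.81430709e+01,  6.99015101e-02,
        3.57643375e-02, -1.45453973e-04]), 'tool_pos': array([179.36370774, 545.5226064 , 229.29920649]), 'eef_rot': array([-3.13934716e+00, -3.27439866e-04,  2.82375082e+00]), 'force': array([-0.07848148, -0.25700518,  0.27327335]), 'ft_torque': array([-0.01517184,  0.02942237,  0.08205913]), 'gripper_width': 94.1607716685329}
side [[416.5, 0.0, 262.1], [0.0, 416.5, 195.4], [0.0, 0.0, 1.0]] [[-0.954, -0.197, 0.225, 299.034], [-0.299, 0.641, -0.707, 705.856], [-0.005, -0.742, -0.67, 783.438], [0.0, 0.0, 0.0, 1.0]]
top [[411.8, 0.0, 256.0], [0.0, 411.8, 189.2], [0.0, 0.0, 1.0]] [[0.012, -0.995, 0.103, 430.362], [-1.0, -0.014, -0.013, -78.808], [0.014, -0.102, -0.995, 948.785], [0.0, 0.0, 0.0, 1.0]]
wrist [[297.3, 0.0, 253.0], [0.0, 297.3,
[... 355 characters left out ...]
221.0, 203.0], 0.63)]
top brown_tile [([304.0, 157.0], 0.89)]
top yellow_tile [([302.0, 178.0], 0.59)]
top red_lid_jar [([234.0, 114.0], 0.75)]
top beaker [([382.0, 178.0], 0.89)]
side kiln_setter [([276.0, 184.0], 0.83)]
side wood_rack [([224.0, 280.0], 0.61)]
side green_tile [([247.0, 160.0], 0.81)]
side blue_tile [([274.0, 229.0], 0.94), ([319.0, 263.0], 0.9), ([232.0, 230.0], 0.74), ([285.0, 173.0], 0.65)]
side brown_tile [([258.0, 165.0], 0.67), ([271.0, 182.0], 0.52), ([246.0, 160.0], 0.37)]
side yellow_tile [([272.0, 169.0], 0.74)]
side red_lid_jar [([205.0, 192.0], 0.83), ([274.0, 167.0], 0.54), ([247.0, 161.0], 0.16)]
side beaker [([286.0, 136.0], 0.63), ([226.0, 280.0], 0.39)]
0.95
```

View pics/top0.png

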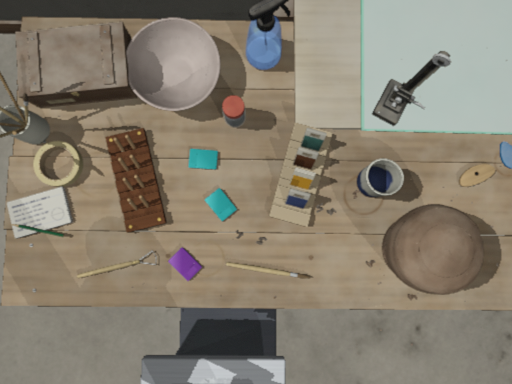

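View pics/side0.png

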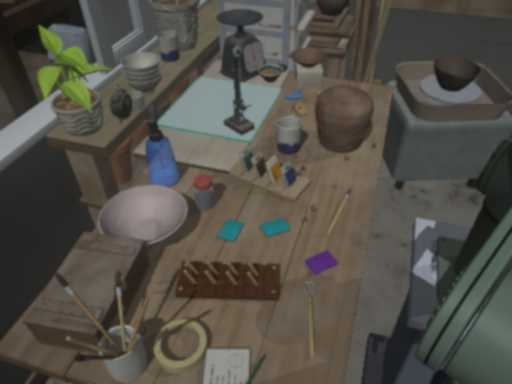

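```bash
python3 -c "
import cv2
a=cv2.imread('pics/top0.png')
cv2.imwrite('pics/tz.png',cv2.resize(a[100:260,60:420],None,fx=2.2,fy=2.2,interpolation=cv2.INTER_CUBIC))
a=cv2.imread('pics/side0.png')
cv2.imwrite('pics/sz.png',cv2.resize(a[110:360,140:400],None,fx=2.4,fy=2.4,interpolation=cv2.INTER_CUBIC))"
```

```text
(no output)
```

View pics/tz.png

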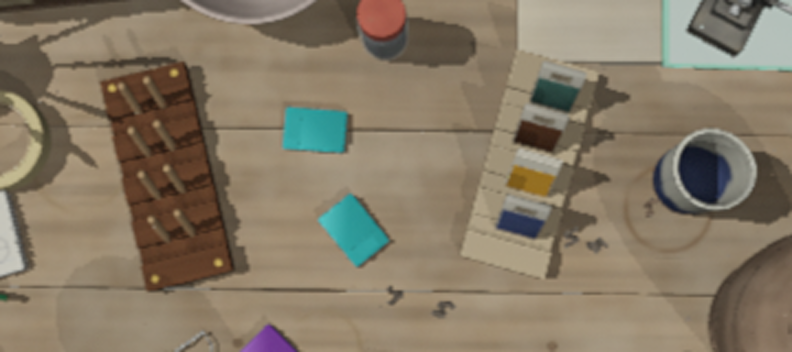

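View pics/sz.png

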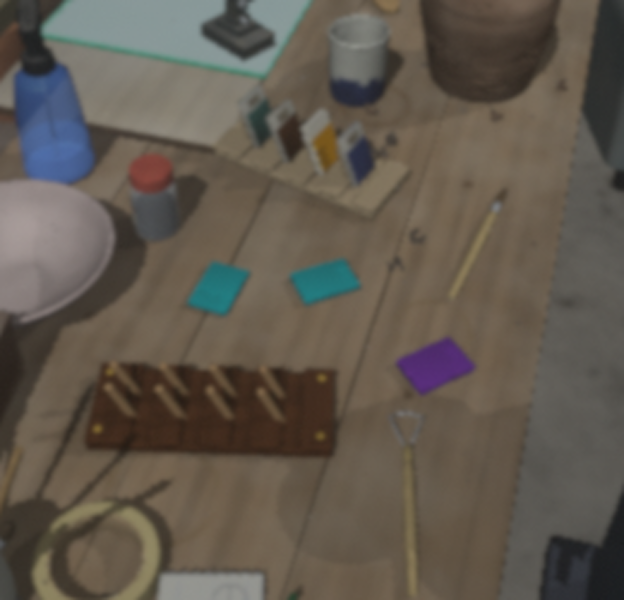

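Top view: the setter is around (300,175) with blue at the front, then yellow, brown and green. The empty rack is around (136,180). The purple and turquoise decoys lie flat on the table. Next I estimate the poses of the setter and rack from their corners.

```bash
cat > h.py <<'E'
import numpy as np,cv2
from scipy.optimize import least_squares
from rig import bot
def proj(n,P):
    p=bot.camera_params(n);T=p["T"];K=p["K"]
    c=(np.asarray(P,float)-T[:3,3])@T[:3,:3]
    return c[:,:2]/c[:,2:]*[K[0,0],K[1,1]]+[K[0,2],K[1,2]]
def back(n,uv,z):
    p=bot.camera_params(n);T=p["T"];K=p["K"]
    d=np.array([(uv[0]-K[0,2])/K[0,0],(uv[1]-K[1,2])/K[1,1],1])
    d=T[:3,:3]@d; o=T[:3,3]
    return o+d*(z-o[2])/d[2]
def place(pose,L):
    x,y,a=pose; c,s=np.cos(a),np.sin(a); L=np.asarray(L,float)
    return np.c_[x+c*L[:,0]-s*L[:,1],y+s*L[:,0]+c*L[:,1],L[:,2]]
# block top corners: back-left, back-right, front-right, front-left
C=[[113,45,18],[113,-45,18],[-113,-45,18],[-113,45,18]]
E
cat > fit.py <<'E'
from h import *
tz=lambda L:[(60+u/2.2,100+v/2.2) for u,v in L]
sz=lambda L:[(140+u/2.4,110+v/2.4) for u,v in L]
obs={"setter":{"top":tz([(515,50),(598,78),(548,278),(462,256)]),"side":sz([(246,90),None and 0 or (214,146),(374,206),(409,172)]) },
"rack":{"top":tz([(102,80),(185,62),(233,272),(150,290)]),"side":None}}
for k,o in obs.items():
    W=np.array([back("top",p,18)[:2] for p in o["top"]]); print(k,W.round(1).tolist(), "lens",np.linalg.norm(W-np.roll(W,1,0),axis=1).round(1))
    d=W[0]+W[1]-W[2]-W[3]
    x0=[*W.mean(0),np.arctan2(d[1],d[0])]
    r=least_squares(lambda x:(proj("top",place(x,C))-o["top"]).ravel(),x0)
    print(k,r.x.round(2),np.degrees(r.x[2]),r.fun.round(1), "side corners",proj("side",place(r.x,C)).round(1).tolist())
    for n in ["top","side"]:
        im=cv2.imread(f"pics/{n}0.png"); im=cv2.resize(im,None,fx=4,fy=4,interpolation=cv2.INTER_CUBIC)
        q=proj(n,place(r.x,C))*4+1.5
        cv2.polylines(im,[q.round().astype(int)],True,(0,0,255),1)
        for sx in (-57,-11,35,81):
            # tile outline, back face & front face
            s,c=np.sin(np.radians(22)),np.cos(np.radians(22))
            for tz_ in (0,9):
                T=[[sx+s*a-c*tz_,b,42+c*a+s*tz_] for a,b in ((32.5,22.5),(32.5,-22.5),(-32.5,-22.5),(-32.5,22.5))]
                cv2.polylines(im,[(proj(n,place(r.x,T))*4+1.5).round().astype(int)],True,(255,0,255),1)
        m=q.mean(0).astype(int); x0_,y0_=max(m[0]-300,0),max(m[1]-280,0)
        cv2.imwrite(f"pics/ov_{k}_{n}.png",im[y0_:y0_+560,x0_:x0_+600])
E
python3 fit.py
```

```text
setter [[682.3, -177.2], [653.7, -264.5], [443.8, -211.7], [465.2, -123.3]] lens [223.7  91.9 216.4  91. ]
setter [ 5.6139e+02 -1.9423e+02 -2.5000e-01] -14.289686362848066 [ 0.6  0.1  0.5 -2.6 -0.8  1.3 -0.3  1. ] side corners [[229.0, 170.2], [245.8, 154.5], [311.8, 179.1], [296.9, 197.1]]
rack [[643.4, 253.4], [663.9, 168.1], [445.9, 110.5], [426.6, 194.1]] lens [224.8  87.7 225.5  85.8]
rack [5.4502e+02 1.8147e+02 2.6000e-01] 14.816204192090792 [-0.2  0.3  0.6 -0.8  0.7 -0.6 -1.   1. ] side corners [[175.5, 291.8], [183.1, 259.5], [279.6, 262.7], [279.0, 295.5]]
```

```bash
python3 -c "
import cv2,numpy as np
for n in ['top','side']:
    cv2.imwrite(f'pics/ovc_{n}.png',np.hstack([cv2.imread(f'pics/ov_{k}_{n}.png')[60:500,100:500] for k in ['setter','rack']]))"
```

```text
(no output)
```

View pics/ovc_top.png

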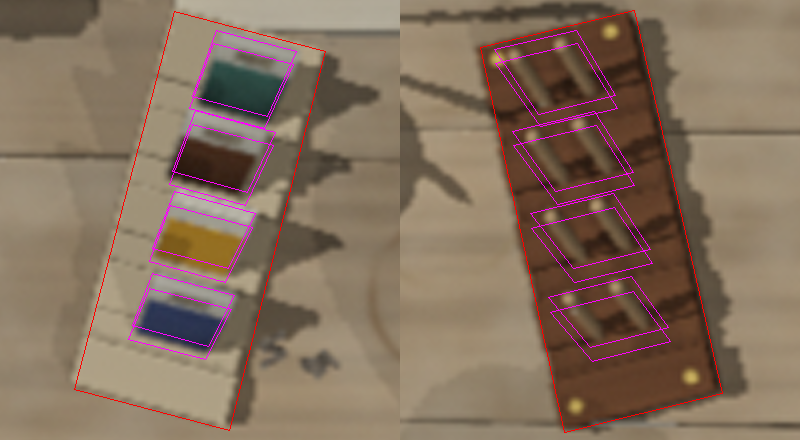

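View pics/ovc_side.png

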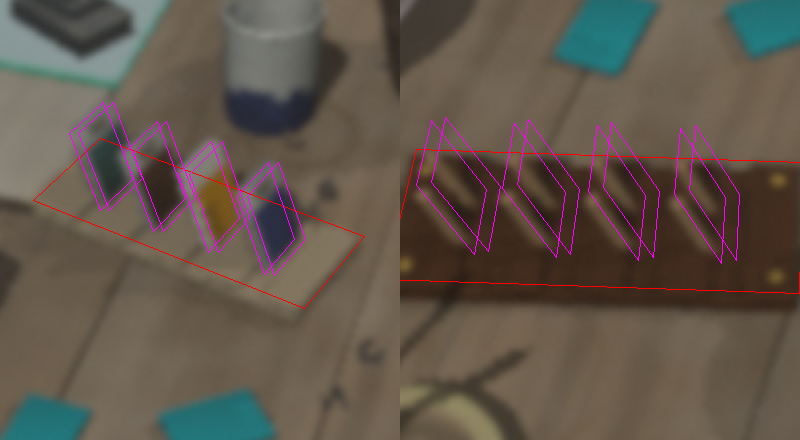

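```bash
cat >> h.py <<'E'
SET=(561.4,-194.2,-0.2494); RACK=(545.0,181.5,0.2586)
def R(rpy):
    from scipy.spatial.transform import Rotation as Ro
    return Ro.from_euler("xyz",rpy)
def plan(xyz,yaw):
    """row from the measured pose to TCP xyz, tool down with given yaw"""
    s=bot.sense(); R0=R(s["eef_rot"]); R1=R([np.pi,0,yaw])
    t=R0.inv().apply(np.asarray(xyz)-s["tool_pos"])/1000
    r=(R0.inv()*R1).as_rotvec()/(2*np.pi)
    n=max(np.linalg.norm(t)*1000/50,np.linalg.norm(r)*360/8.59)
    print("row",t.round(4).tolist(),r.round(4).tolist(),"rows>=%.1f"%n)
    return s
def slot_tcp(pose,k,zg=58,dx=0,dy=0,lift=0):
    """TCP for the grasp point on the tile mid-plane at height zg in slot k"""
    s,c=np.sin(np.radians(22)),np.cos(np.radians(22))
    a=(zg-42-s*4.5)/c
    lx=(-57,-11,35,81)[k-1]+s*a-c*4.5+dx
    p=place(pose,[[lx,dy,zg+6+lift]])[0]
    return p,pose[2]+np.pi
def fish(n,P):
    p=bot.camera_params(n) if isinstance(n,str) else n;T=p["T"];K=p["K"]
    c=(np.asarray(P,float)-T[:3,3])@T[:3,:3]
    rho=np.hypot(c[:,0],c[:,1]); th=np.arctan2(rho,c[:,2])
    return np.c_[K[0,2]+K[0,0]*th*c[:,0]/rho,K[1,2]+K[1,1]*th*c[:,1]/rho]
E
python3 -c "
from h import *
plan([545,181.5,230],RACK[2]+np.pi)
for k in range(1,5): print(slot_tcp(SET,k),slot_tcp(RACK,k))"
```

```text
row [-0.461, -0.2323, 0.0005] [-0.0, 0.0, -0.0917] rows>=10.3
(array([ 507.72471032, -180.5287481 ,   64.        ]), 2.892192653589793) (array([491.45275559, 167.33552096,  64.        ]), 3.400192653589793)
(array([ 552.30150205, -191.88258619,   64.        ]), 2.892192653589793) (array([535.923207  , 179.09897926,  64.        ]), 3.400192653589793)
(array([ 596.87829377, -203.23642429,   64.        ]), 2.892192653589793) (array([580.39365841, 190.86243757,  64.        ]), 3.400192653589793)
(array([ 641.4550855 , -214.59026238,   64.        ]), 2.892192653589793) (array([624.86410982, 202.62589587,  64.        ]), 3.400192653589793)
```

```bash
python3 -m creep '[[-0.461,-0.2323,0,0,0,-0.0917,1],[-0.461,-0.2323,0,0,0,-0.0917,1],[-0.461,-0.2323,0,0,0,-0.0917,1],[-0.461,-0.2323,0,0,0,-0.0917,1],[-0.461,-0.2323,0,0,0,-0.0917,1],[-0.461,-0.2323,0,0,0,-0.0917,1],[-0.461,-0.2323,0,0,0,-0.0917,1],[-0.461,-0.2323,0,0,0,-0.0917,1],[-0.461,-0.2323,0,0,0,-0.0917,1],[-0.461,-0.2323,0,0,0,-0.0917,1],[-0.461,-0.2323,0,0,0,-0.0917,1],[-0.461,-0.2323,0,0,0,-0.0917,1]]' 25
python3 -m creep '[[0,0,0,0,0,0,1],[0,0,0,0,0,0,1]]'
python3 - <<'E'
from h import *
import pickle
s=bot.sense(); print(s["tool_pos"],s["eef_rot"],s["t"])
p=bot.camera_params("wrist"); im=bot.grab_frame("wrist"); cv2.imwrite("pics/w_rack.png",im); pickle.dump(p,open("w_rack.pkl","wb"))
b=cv2.resize(im,None,fx=1.5,fy=1.5,interpolation=cv2.INTER_CUBIC)
q=fish(p,place(RACK,C))*1.5; cv2.polylines(b,[q.round().astype(int)],True,(0,0,255),1)
cv2.imwrite("pics/w_rack_o.png",b)
plan([561.4,-194.2,230],SET[2]+np.pi)
E
```

```text
t: 2.15
tool_pos: [547.9, 177.9, 230.4]
eef_rot: [-3.14, 0.001, -2.889]
force: [0.3, 0.3, -0.3]
gripper_width: 93.6
t: 2.35
tool_pos: [544.1, 182.3, 230.3]
eef_rot: [3.141, -0.001, -2.882]
force: [-0.1, 0.1, -0.6]
gripper_width: 94.2
[544.1382606  182.33166407 230.30630946] [ 3.14100511e+00 -6.82207119e-04 -2.88225420e+00] 2.35
row [0.0801, -0.3686, 0.0003] [0.0, -0.0001, 0.0811] rows>=7.5
```

View pics/w_rack_o.png

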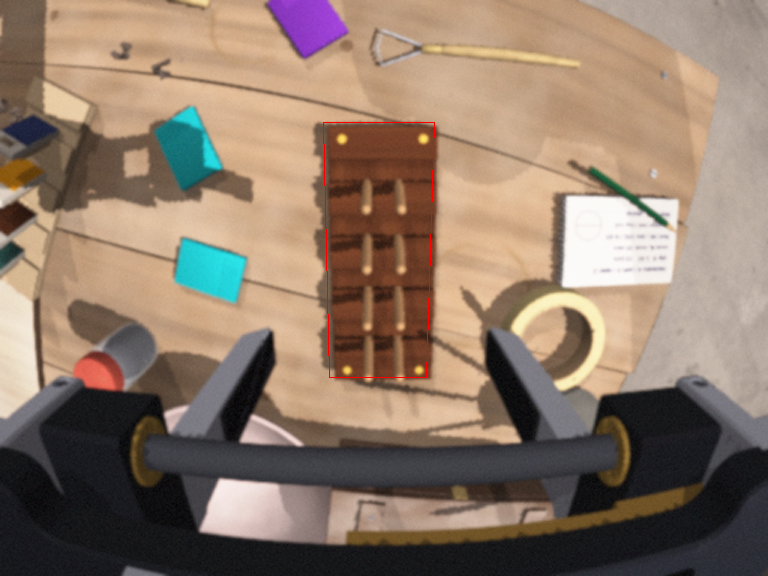

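The rack fits its outline in the wrist view to about 1 px: corners (323,122), (435,122), (430,378) and (329,378). Next is the setter.

```bash
python3 -m creep '[[0.08,-0.3686,0,0,0,0.0811,1],[0.08,-0.3686,0,0,0,0.0811,1],[0.08,-0.3686,0,0,0,0.0811,1],[0.08,-0.3686,0,0,0,0.0811,1],[0.08,-0.3686,0,0,0,0.0811,1],[0.08,-0.3686,0,0,0,0.0811,1],[0.08,-0.3686,0,0,0,0.0811,1],[0.08,-0.3686,0,0,0,0.0811,1],[0.08,-0.3686,0,0,0,0.0811,1],[0.08,-0.3686,0,0,0,0.0811,1],[0.08,-0.3686,0,0,0,0.0811,1]]'
python3 - <<'E'
from h import *
import pickle
s=bot.sense(); print(s["tool_pos"],s["eef_rot"],s["t"])
p=bot.camera_params("wrist"); im=bot.grab_frame("wrist"); cv2.imwrite("pics/w_set.png",im); pickle.dump(p,open("w_set.pkl","wb"))
b=cv2.resize(im,None,fx=3,fy=3,interpolation=cv2.INTER_CUBIC)
q=fish(p,place(SET,C))*3+1; cv2.polylines(b,[q.round().astype(int)],True,(0,0,255),1)
s,c=np.sin(np.radians(22)),np.cos(np.radians(22))
for sx in (-57,-11,35,81):
    T=[[sx+s*a-c*9,b_,42+c*a+s*9] for a,b_ in ((32.5,22.5),(32.5,-22.5),(-32.5,-22.5),(-32.5,22.5))]
    cv2.polylines(b,[(fish(p,place(SET,T))*3+1).round().astype(int)],True,(255,0,255),1)
m=q.mean(0).astype(int)
cv2.imwrite("pics/w_set_o.png",b[max(m[1]-290,0):m[1]+300,m[0]-250:m[0]+250])
print(m)
plan(slot_tcp(SET,1,lift=60)[0],SET[2]+np.pi)
E
```

```text
t: 3.5
tool_pos: [561.9, -193.1, 230.5]
eef_rot: [3.141, -0.0, 2.893]
force: [0.3, 0.8, -0.2]
gripper_width: 94.1
[ 561.88786637 -193.08597626  230.45910682] [ 3.14085946e+00 -3.94934039e-04  2.89285794e+00] 3.5
[756 498]
row [0.0556, -0.0012, 0.1065] [0.0001, -0.0, 0.0002] rows>=2.4
```

View pics/w_set_o.png

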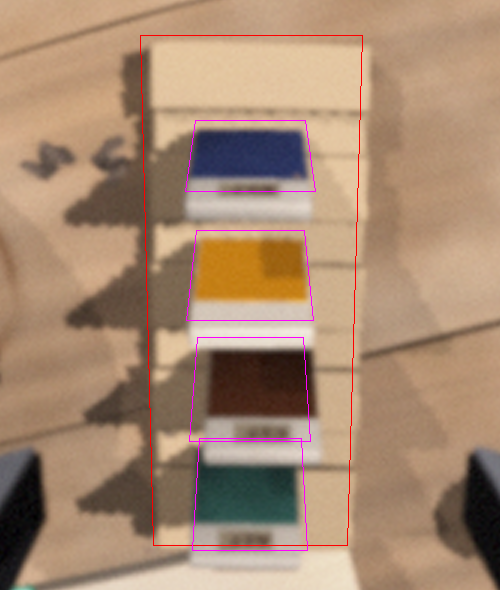

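```bash
cat > fit2.py <<'E'
from h import *
import pickle
p=pickle.load(open("w_set.pkl","rb"))
f=lambda u,v:((u+506-1)/3,(v+208-1)/3)
wc=[(C[2],f(150,43)),(C[3],f(370,43)),(C[0],f(351,550)),(C[1],f(155,550))]
W=np.array([[1,1],[1,1],[1,0],[1,0]])
tz=lambda L:np.array([(60+u/2.2,100+v/2.2) for u,v in L])
to=tz([(515,50),(598,78),(548,278),(462,256)])
P=[a for a,_ in wc];O=np.array([b for _,b in wc])
fw=lambda x:((fish(p,place(x,P))-O)*W).ravel()
ft=lambda x:(proj("top",place(x,C))-to).ravel()
rw=least_squares(fw,SET); print("wrist",rw.x.round(4),rw.fun.round(2))
r=least_squares(lambda x:np.r_[fw(x),ft(x)],SET); print("both",r.x.round(4),fw(r.x).round(2),ft(r.x).round(2))
def wback(uv,z):
    K,T=p["K"],p["T"]; d=np.array([(uv[0]-K[0,2])/K[0,0],(uv[1]-K[1,2])/K[1,1]]); th=np.linalg.norm(d)
    d=T[:3,:3]@np.r_[d/th*np.sin(th),np.cos(th)]; o=T[:3,3]
    return o+d*(z-o[2])/d[2]
for nm,a,b,v,va in [("blue",187,312,216,194),("yel",190,313,347,325),("brown",201,321,463,445),("green",190,300,567,548)]:
    L=wback(f(a,v),72.1);Rr=wback(f(b,v),72.1); m=(L+Rr)/2
    for q in (rw.x,r.x):
        c,s=np.cos(q[2]),np.sin(q[2]); d=m[:2]-q[:2]
        print(nm,"local of top-back edge centre",round(c*d[0]+s*d[1],1),round(-s*d[0]+c*d[1],1),"w",np.linalg.norm(L-Rr).round(1),end=" | ")
    print()
E
python3 fit2.py
```

```text
wrist [ 5.652090e+02 -1.924058e+02 -2.589000e-01] [-0.42 -0.49  0.21  0.47 -0.26  0.    0.48  0.  ]
both [ 5.638813e+02 -1.927470e+02 -2.570000e-01] [-1.14 -1.37 -0.5  -0.59 -0.53 -0.    0.13 -0.  ] [ 0.33 -0.97  0.18 -3.42 -1.85  0.28 -1.24 -0.37]
blue local of top-back edge centre -47.2 -3.2 w 44.0 | blue local of top-back edge centre -46.0 -2.5 w 44.0 | 
yel local of top-back edge centre 0.5 -2.0 w 44.7 | yel local of top-back edge centre 1.7 -1.3 w 44.7 | 
brown local of top-back edge centre 45.9 2.1 w 45.5 | brown local of top-back edge centre 47.1 2.7 w 45.5 | 
green local of top-back edge centre 91.0 -3.6 w 43.8 | green local of top-back edge centre 92.2 -3.1 w 43.8 |
```

```bash
sed -i 's/^SET=.*;/SET=(563.4,-192.6,-0.258);/' h.py
python3 - <<'E'
from h import *
b=back("top",(382,178),98); print("beaker top ctr",b.round(0)); 
c,s=np.cos(SET[2]),np.sin(SET[2]); d=b[:2]-SET[:2]; print("local",c*d[0]+s*d[1],-s*d[0]+c*d[1])
b=back("top",(234,106),90); print("jar",b.round(0)); 
plan(slot_tcp(SET,1,dy=-2.7,lift=40)[0],SET[2]+np.pi)
E
```

```text
beaker top ctr [ 545. -353.   98.]
local 23.5612657152091 -159.9237006282623
jar [697. -41.  90.]
row [0.0541, -0.0014, 0.1265] [0.0001, -0.0, 0.0015] rows>=2.8
```

```bash
python3 -m creep '[[0.0541,-0.0014,0.1265,0,0,0.0015,0.5],[0.0541,-0.0014,0.1265,0,0,0.0015,0.5],[0.0541,-0.0014,0.1265,0,0,0.0015,0.5],[0.0541,-0.0014,0.1265,0,0,0.0015,0.5],[0.0541,-0.0014,0.1265,0,0,0.0015,0.5],[0.0541,-0.0014,0.1265,0,0,0.0015,0.5]]'
python3 - <<'E'
from h import *
im=bot.grab_frame("wrist"); cv2.imwrite("pics/w_b1.png",cv2.resize(im,None,fx=1.5,fy=1.5))
s=plan(slot_tcp(SET,1,dy=-2.7,lift=0)[0],SET[2]+np.pi); print(s["tool_pos"],s["gripper_width"])
E
```

```text
t: 4.15
tool_pos: [512.2, -184.0, 107.0]
eef_rot: [-3.14, 0.006, 2.882]
force: [-0.1, -0.2, 0.3]
gripper_width: 70.7
row [0.0041, 0.0024, 0.0432] [-0.0003, 0.001, -0.0003] rows>=0.9
[ 512.27384834 -184.30099579  107.17970887] 70.26132230819567
```

View pics/w_b1.png

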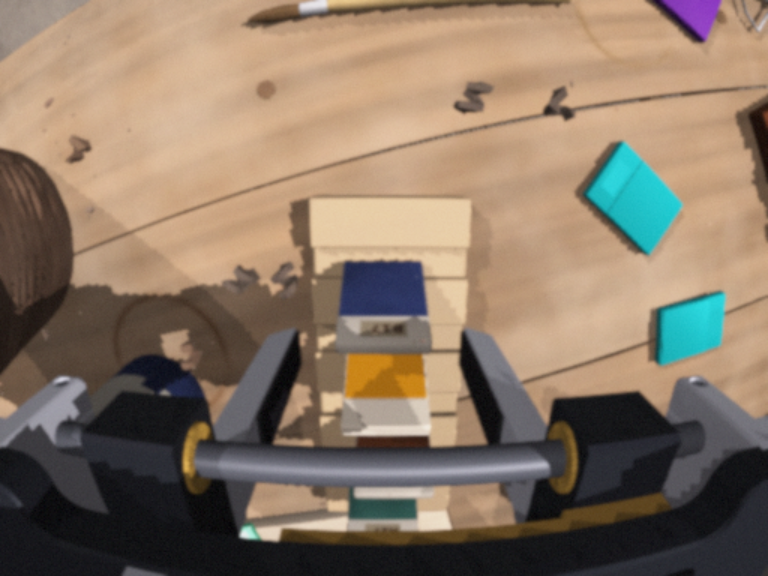

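The fingers straddle the blue tile: tile centre is about (383,300), finger midline about 381. I'll go straight down 40 mm.

```bash
python3 -m creep '[[0,0,0.02,0,0,0,0.5],[0,0,0.04,0,0,0,0.5],[0,0,0.04,0,0,0,0.5],[0,0,0.04,0,0,0,0.5]]'
python3 - <<'E'
from h import *
im=bot.grab_frame("wrist"); cv2.imwrite("pics/w_b2.png",cv2.resize(im,None,fx=1.5,fy=1.5))
s=plan(slot_tcp(SET,1,dy=-2.7,lift=0)[0],SET[2]+np.pi); print(s["tool_pos"],s["gripper_width"],s["force"])
E
```

```text
t: 4.6
tool_pos: [510.5, -183.9, 65.5]
eef_rot: [-3.141, 0.002, 2.881]
force: [0.7, 0.2, -0.5]
gripper_width: 70.5
row [0.0024, 0.0024, 0.0018] [-0.0001, 0.0005, -0.0004] rows>=0.1
[ 510.82892469 -184.03512926   65.83373925] 70.36653415324507 [ 0.41976568 -0.30780245 -0.9301375 ]
```

View pics/w_b2.png

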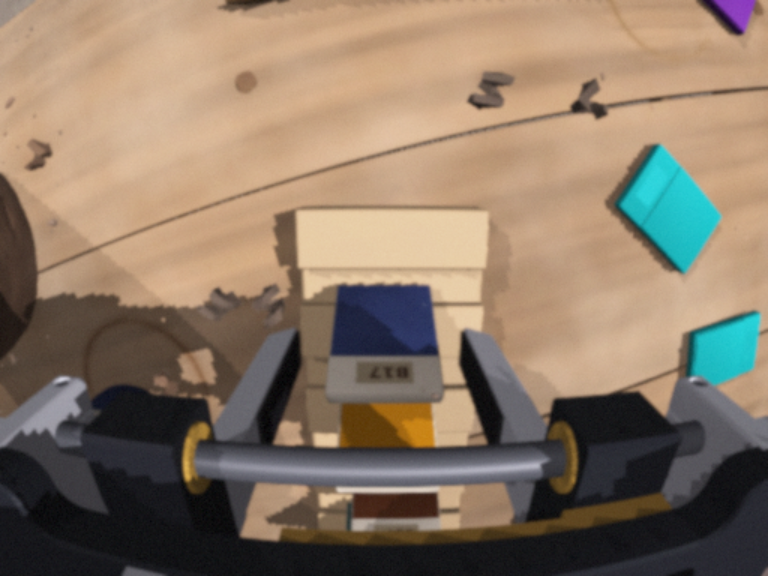

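```bash
python3 -m creep '[[0.0015,0.001,0.001,0,0,0,0.5],[0.0015,0.001,0.001,0,0,0,-0.2],[0.0015,0.001,0.001,0,0,0,-0.4],[0.0015,0.001,0.001,0,0,0,-0.4],[0.0015,0.001,0.001,0,0,0,-0.4],[0.0015,0.001,0.001,0,0,0,-0.4],[0.0015,0.001,0.001,0,0,0,-0.4]]' 25
python3 - <<'E'
from h import *
im=bot.grab_frame("wrist"); cv2.imwrite("pics/w_b3.png",cv2.resize(im,None,fx=1.5,fy=1.5))
s=plan(slot_tcp(SET,1,dy=-2.7,lift=0)[0],SET[2]+np.pi); print(s["tool_pos"],s["gripper_width"],s["force"])
E
```

```text
t: 5.35
tool_pos: [508.0, -182.0, 63.1]
eef_rot: [-3.142, 0.0, 2.881]
force: [-0.5, -0.0, 1.6]
gripper_width: 44.7
row [-0.0009, 0.0011, -0.0009] [-0.0, 0.0, -0.0004] rows>=0.0
[ 507.99530704 -181.95447137   63.12334153] 44.97688037421246 [-0.06597515 -0.07315025  1.88073161]
```

View pics/w_b3.png

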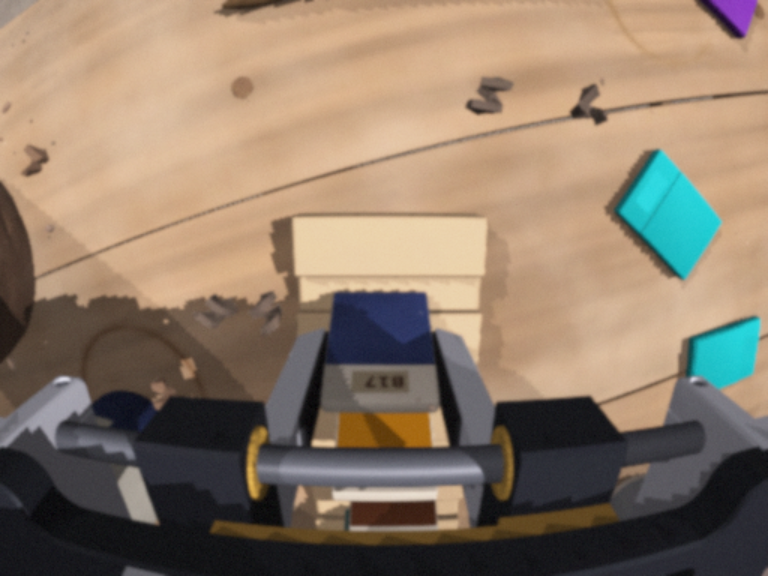

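```bash
python3 -m creep '[[0,0,-0.02,0,0,0,-0.4],[0,0,-0.05,0,0,0,-0.4],[0,0,-0.1,0,0,0,-0.4],[0,0,-0.11,0,0,0,-0.4],[0,0,-0.11,0,0,0,-0.4],[0,0,-0.11,0,0,0,-0.4]]'
python3 - <<'E'
from h import *
im=bot.grab_frame("wrist"); cv2.imwrite("pics/w_b4.png",cv2.resize(im,None,fx=1.5,fy=1.5))
s=plan(slot_tcp(RACK,4,dx=-2,lift=110)[0],RACK[2]+np.pi); print(s["tool_pos"],s["gripper_width"],s["force"])
E
```

```text
t: 6.0
tool_pos: [507.0, -181.4, 171.6]
eef_rot: [3.141, -0.002, 2.881]
force: [-1.2, 0.9, -0.5]
gripper_width: 44.9
row [-0.0138, 0.4003, -0.003] [0.0003, -0.0006, -0.0826] rows>=8.0
[ 506.43410671 -181.08057337  170.6849756 ] 44.913456092448286 [ 0.17670689 -0.26471395 -0.00092941]
```

View pics/w_b4.png

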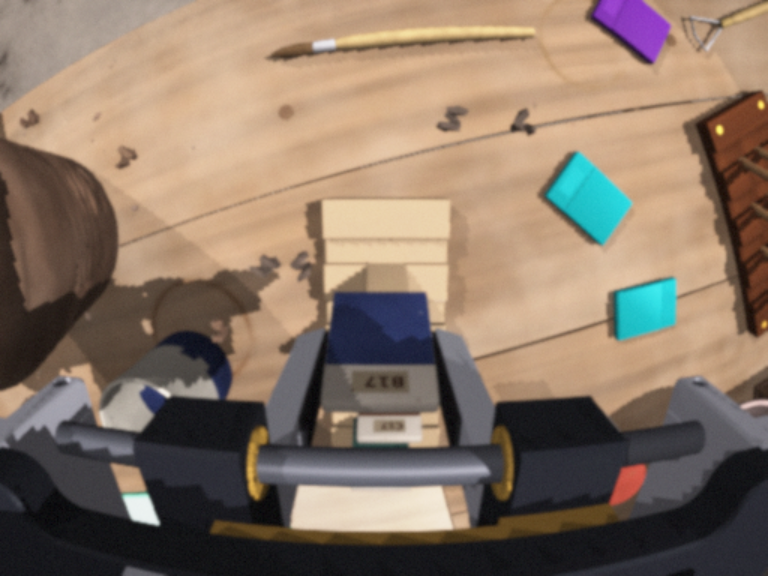

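```bash
python3 -m creep '[[-0.0138,0.4003,0,0,0,-0.0826,-0.4],[-0.0138,0.4003,0,0,0,-0.0826,-0.4],[-0.0138,0.4003,0,0,0,-0.0826,-0.4],[-0.0138,0.4003,0,0,0,-0.0826,-0.4],[-0.0138,0.4003,0,0,0,-0.0826,-0.4],[-0.0138,0.4003,0,0,0,-0.0826,-0.4],[-0.0138,0.4003,0,0,0,-0.0826,-0.4],[-0.0138,0.4003,0,0,0,-0.0826,-0.4],[-0.0138,0.4003,0,0,0,-0.0826,-0.4],[-0.0138,0.4003,0,0,0,-0.0826,-0.4],[-0.0138,0.4003,0,0,0,-0.0826,-0.4],[-0.0138,0.4003,0,0,0,-0.0826,-0.4]]'
python3 -m creep '[[0,0,0.05,0,0,0,-0.4],[0,0,0.07,0,0,0,-0.4],[0,0,0.07,0,0,0,-0.4],[0,0,0.07,0,0,0,-0.4],[0,0,0.07,0,0,0,-0.4]]'
python3 - <<'E'
from h import *
im=bot.grab_frame("wrist"); cv2.imwrite("pics/w_b5.png",cv2.resize(im,None,fx=1.5,fy=1.5))
s=plan(slot_tcp(RACK,4,dx=-2,lift=0)[0],RACK[2]+np.pi); print(s["tool_pos"],s["gripper_width"],s["force"])
E
```

```text
t: 7.25
tool_pos: [623.8, 199.6, 172.0]
eef_rot: [-3.141, -0.002, -2.885]
force: [-0.4, -1.1, -1.0]
gripper_width: 44.8
t: 7.75
tool_pos: [626.2, 201.0, 105.4]
eef_rot: [-3.141, 0.004, -2.884]
force: [0.3, 0.9, 0.3]
gripper_width: 45.0
row [0.0031, 0.0017, 0.0416] [-0.0001, 0.0007, -0.0001] rows>=0.8
[626.22838796 201.19667207 105.6012462 ] 44.626641024777165 [-0.3076922   0.18739747  0.00654131]
```

View pics/w_b5.png

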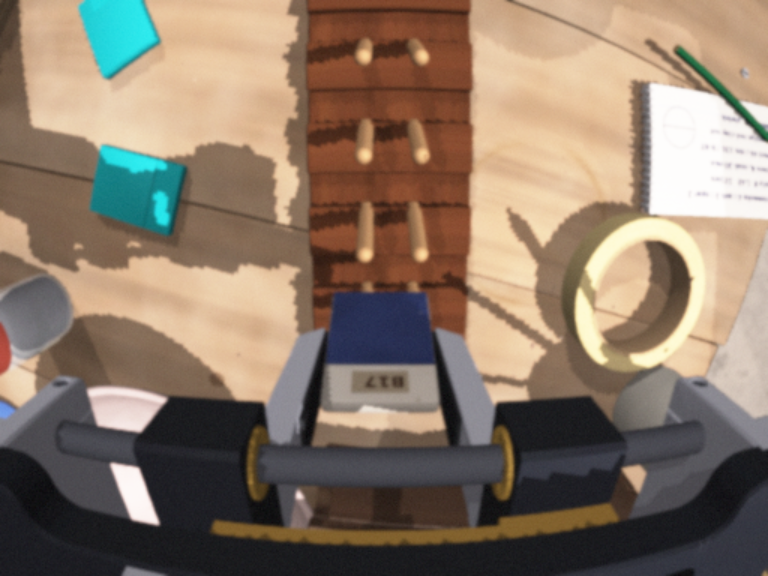

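```bash
python3 -m creep '[[0.002,0.002,0,0,0,0,-0.4],[0.002,0.002,0,0,0,0,-0.4],[0.002,0.002,0,0,0,0,-0.4]]'
python3 - <<'E'
from h import *
s=plan(slot_tcp(RACK,4,dx=-2,lift=0)[0],RACK[2]+np.pi); print(s["tool_pos"],s["eef_rot"],s["gripper_width"],s["force"])
p=bot.camera_params("wrist");im=bot.grab_frame("wrist"); b=cv2.resize(im,None,fx=1.5,fy=1.5)
q=fish(p,place(RACK,C))*1.5; cv2.polylines(b,[q.round().astype(int)],True,(0,0,255),1)
c,s=np.cos(RACK[2]),np.sin(RACK[2]); 
pts=place(RACK,[[x,0,18] for x in range(-113,113,10)]); cv2.polylines(b,[(fish(p,pts)*1.5).round().astype(int)],False,(0,255,0),1)
print(fish(p,[bot.sense()["tool_pos"]-[0,0,6]])*1.5)
cv2.imwrite("pics/w_b6.png",b)
E
```

```text
t: 8.1
tool_pos: [622.1, 203.0, 103.6]
eef_rot: [-3.141, 0.001, -2.883]
force: [-0.4, 0.5, -0.6]
gripper_width: 44.7
row [-0.0005, -0.0011, 0.0396] [-0.0, 0.0002, 0.0] rows>=0.8
[622.13252656 203.01556563 103.62747365] [-3.14149958e+00  1.00503654e-03 -2.88287011e+00] 44.7173726715981 [-0.41992918  0.45214494 -0.56836229]
[[378.92764304 366.57800472]]
```

View pics/w_b6.png

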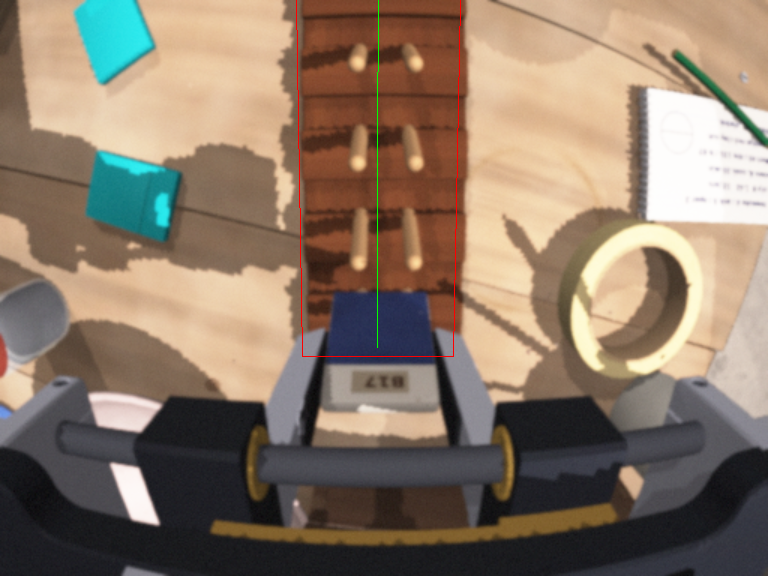

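Run:
```python
from h import *
im=bot.grab_frame("wrist"); cv2.imwrite("pics/w_b7r.png",im)
cv2.imwrite("pics/w_b7.png",cv2.resize(im[120:280,170:345],None,fx=4,fy=4,interpolation=cv2.INTER_CUBIC)[:600])
t=bot.grab_frame("top"); cv2.imwrite("pics/top7.png",t)
cv2.imwrite("pics/top7z.png",cv2.resize(t[110:250,80:220],None,fx=4,fy=4,interpolation=cv2.INTER_CUBIC))
```

```text
(no output)
```

View pics/w_b7.png

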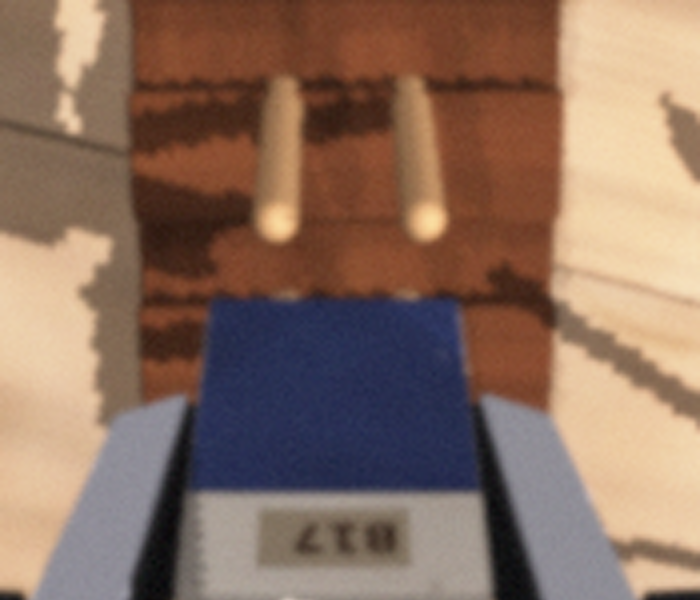

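View pics/top7z.png

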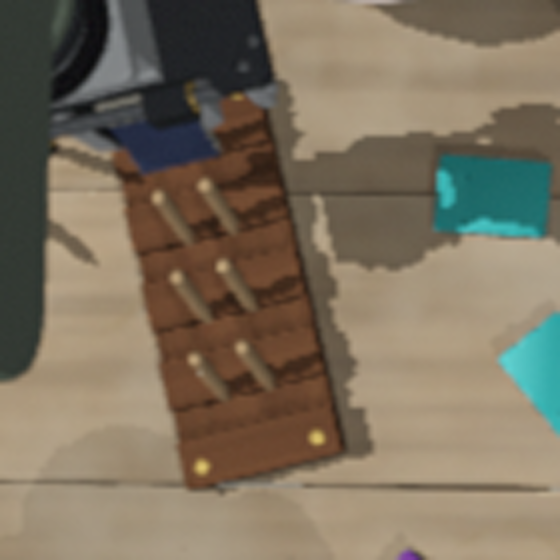

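Wrist zoom: the tile axis is at column 336 and the rack midline at 346, at about 4.7 px/mm. The tile is therefore about 2 mm too far right, so I shift +2 mm in y and lower.

```bash
python3 -m creep '[[0,0.002,0.015,0,0,0,-0.4],[0,0.002,0.03,0,0,0,-0.4],[0,0.002,0.037,0,0,0,-0.4],[0,0.002,0.0395,0,0,0,-0.4],[0,0.002,0.0395,0,0,0,-0.4],[0,0.002,0.0395,0,0,0,-0.4]]'
python3 - <<'E'
from h import *
im=bot.grab_frame("wrist"); 
cv2.imwrite("pics/w_b8.png",cv2.resize(im[100:280,170:345],None,fx=3,fy=3,interpolation=cv2.INTER_CUBIC))
s=plan(slot_tcp(RACK,4,dx=-2,lift=0)[0],RACK[2]+np.pi); print(s["tool_pos"],s["gripper_width"],s["force"])
E
```

```text
t: 8.85
tool_pos: [620.9, 204.7, 62.7]
eef_rot: [3.141, -0.001, -2.883]
force: [-1.1, -1.4, 0.9]
gripper_width: 44.8
row [-0.0011, -0.0029, -0.0012] [0.0, -0.0001, -0.0] rows>=0.1
[621.10276698 204.67179296  62.75688681] 44.77058538898448 [-0.91903333 -0.54493485  0.66886698]
```

View pics/w_b8.png

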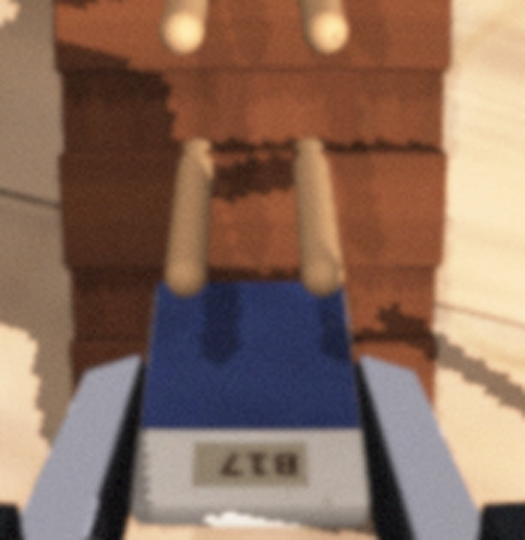

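```bash
python3 -m creep '[[-0.001,0,0.001,0,0,0,-0.4],[-0.0015,0,0.001,0,0,0,-0.4],[-0.0015,0,0.001,0,0,0,-0.4],[-0.0015,0,0.001,0,0,0,-0.4]]'
python3 -m creep '[[0,0,0,0,0,0,0],[0,0,0,0,0,0,0.3],[0,0,0,0,0,0,0.4],[0,0,0,0,0,0,0.4]]'
python3 - <<'E'
from h import *
im=bot.grab_frame("wrist"); 
cv2.imwrite("pics/w_b9.png",cv2.resize(im[100:280,170:345],None,fx=3,fy=3,interpolation=cv2.INTER_CUBIC))
s=plan(slot_tcp(RACK,4,dx=-2,lift=0)[0],RACK[2]+np.pi); print(s["tool_pos"],s["gripper_width"],s["force"])
E
```

```text
t: 9.3
tool_pos: [622.8, 205.0, 62.6]
eef_rot: [-3.142, -0.0, -2.883]
force: [-2.7, -0.1, 5.1]
gripper_width: 44.7
t: 9.7
tool_pos: [622.9, 205.1, 62.1]
eef_rot: [3.142, -0.0, -2.883]
force: [0.1, -0.2, 1.4]
gripper_width: 64.9
row [0.0007, -0.0029, -0.0018] [0.0, -0.0, -0.0] rows>=0.1
[622.88946745 205.07840466  62.193572  ] 65.47012895854907 [0.65571902 0.1545797  0.44468522]
```

View pics/w_b9.png

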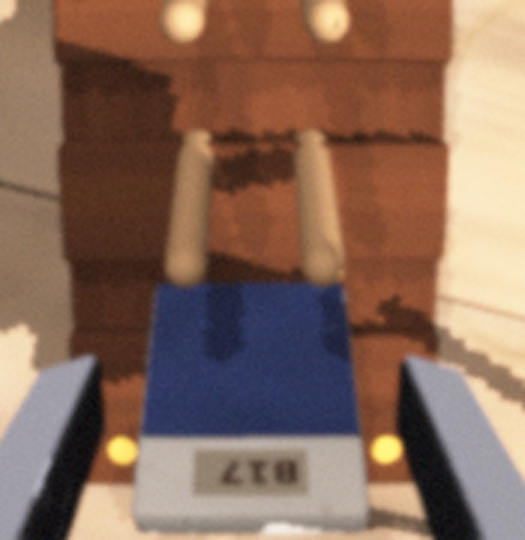

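Blue stands centred in rack slot 4: tile axis about 251, dowel midline about 253. Next is yellow.

```bash
sed -i 's/RACK=(.*)/RACK=(544.3,184.3,0.2586)/' h.py; python3 -m creep '[[0,0,-0.03,0,0,0,0.4],[0,0,-0.07,0,0,0,0.5],[0,0,-0.11,0,0,0,0.5],[0,0,-0.11,0,0,0,0.5],[0,0,-0.11,0,0,0,0.5]]'
python3 - <<'E'
from h import *
s=plan(slot_tcp(SET,2,dy=-1.5,lift=105)[0],SET[2]+np.pi); print(s["tool_pos"],s["gripper_width"],s["force"])
E
```

```text
t: 10.25
tool_pos: [623.8, 205.3, 174.1]
eef_rot: [-3.141, 0.003, -2.883]
force: [-0.3, 0.5, 0.1]
gripper_width: 70.5
row [0.169, -0.3659, 0.0046] [0.0001, 0.0005, 0.0822] rows>=8.1
[623.82600898 205.28400772 174.07694039] 70.47773145129712 [-0.32795487  0.53738206  0.13606522]
```

```bash
python3 -m creep '[[0.168,-0.3659,0,0,0,0.0822,0.5],[0.168,-0.3659,0,0,0,0.0822,0.5],[0.168,-0.3659,0,0,0,0.0822,0.5],[0.168,-0.3659,0,0,0,0.0822,0.5],[0.168,-0.3659,0,0,0,0.0822,0.5],[0.168,-0.3659,0,0,0,0.0822,0.5],[0.168,-0.3659,0,0,0,0.0822,0.5],[0.168,-0.3659,0,0,0,0.0822,0.5],[0.168,-0.3659,0,0,0,0.0822,0.5],[0.168,-0.3659,0,0,0,0.0822,0.5],[0.168,-0.3659,0,0,0,0.0822,0.5],[0.168,-0.3659,0,0,0,0.0822,0.5]]'
python3 -m creep '[[0,0,0.03,0,0,0,0.5],[0,0,0.06,0,0,0,0.5],[0,0,0.06,0,0,0,0.5],[0,0,0.06,0,0,0,0.5],[0,0,0.06,0,0,0,0.5],[0,0,0.06,0,0,0,0.5]]'
python3 - <<'E'
from h import *
im=bot.grab_frame("wrist"); cv2.imwrite("pics/w_y1.png",cv2.resize(im[100:300,120:390],None,fx=2.5,fy=2.5))
s=plan(slot_tcp(SET,2,dy=-1.5,lift=0)[0],SET[2]+np.pi); print(s["tool_pos"],s["gripper_width"])
E
```

```text
t: 11.45
tool_pos: [553.8, -189.7, 171.5]
eef_rot: [3.141, -0.002, 2.886]
force: [0.4, -0.1, -0.1]
gripper_width: 70.1
t: 12.05
tool_pos: [555.4, -191.9, 114.5]
eef_rot: [-3.141, 0.004, 2.884]
force: [-0.0, 0.2, 0.1]
gripper_width: 70.9
row [0.0015, 0.0, 0.0503] [-0.0001, 0.0005, 0.0] rows>=1.0
[ 555.21628077 -191.98721948  114.3267779 ] 70.24835919599546
```

View pics/w_y1.png

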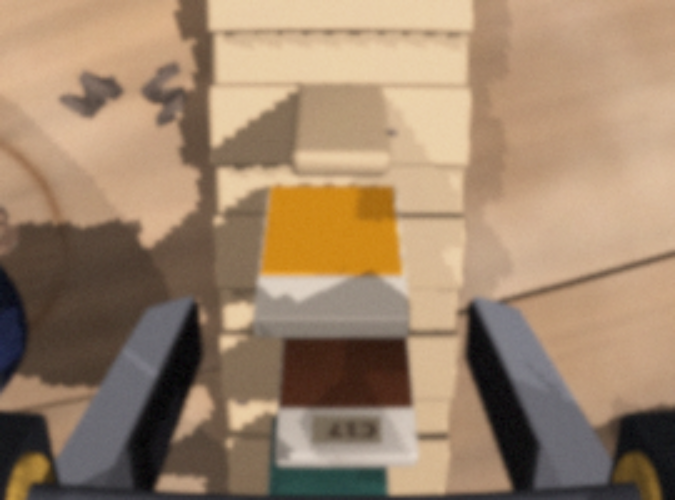

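```bash
python3 -m creep '[[0,0,0.02,0,0,0,0.5],[0,0,0.04,0,0,0,0.5],[0,0,0.05,0,0,0,0.5],[0,0,0.05,0,0,0,0.5],[0,0,0.05,0,0,0,0.5],[0,0,0.05,0,0,0,-0.1],[0,0,0.05,0,0,0,-0.4],[0,0,0.05,0,0,0,-0.4],[0,0,0.05,0,0,0,-0.4],[0,0,0.05,0,0,0,-0.4]]'
python3 - <<'E'
from h import *
im=bot.grab_frame("wrist"); cv2.imwrite("pics/w_y2.png",cv2.resize(im[100:300,120:390],None,fx=2.5,fy=2.5))
s=plan(slot_tcp(SET,2,dy=-1.5,lift=0)[0],SET[2]+np.pi); print(s["tool_pos"],s["gripper_width"],s["force"])
E
```

```text
t: 13.1
tool_pos: [554.3, -191.8, 63.0]
eef_rot: [-3.141, 0.001, 2.883]
force: [-0.4, 0.9, 2.3]
gripper_width: 45.3
row [0.0004, 0.0, -0.0011] [-0.0, 0.0001, -0.0] rows>=0.0
[ 554.29312908 -191.77185276   62.94715775] 45.02850203405442 [0.54349336 0.37920076 3.13840934]
```

View pics/w_y2.png

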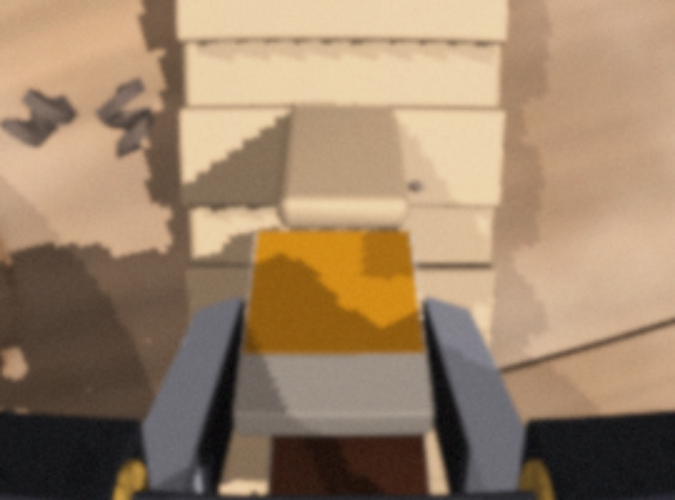

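```bash
python3 -m creep '[[0,0,-0.02,0,0,0,-0.4],[0,0,-0.05,0,0,0,-0.4],[0,0,-0.1,0,0,0,-0.4],[0,0,-0.11,0,0,0,-0.4],[0,0,-0.11,0,0,0,-0.4],[0,0,-0.11,0,0,0,-0.4],[0,0,-0.11,0,0,0,-0.4]]'
python3 - <<'E'
from h import *
im=bot.grab_frame("wrist"); cv2.imwrite("pics/w_y3.png",cv2.resize(im[100:300,120:390],None,fx=2.5,fy=2.5))
s=plan(slot_tcp(RACK,3,dx=-2,lift=108)[0],RACK[2]+np.pi); print(s["tool_pos"],s["gripper_width"],s["force"])
E
```

```text
t: 13.85
tool_pos: [552.3, -190.7, 169.6]
eef_rot: [3.14, -0.005, 2.883]
force: [0.3, -0.0, -0.9]
gripper_width: 44.7
row [0.0735, 0.3777, -0.0015] [0.0004, -0.0007, -0.0822] rows>=7.7
[ 552.35356317 -190.78592846  169.694075  ] 44.82579528237947 [ 0.52391392  0.26127394 -0.37976996]
```

View pics/w_y3.png

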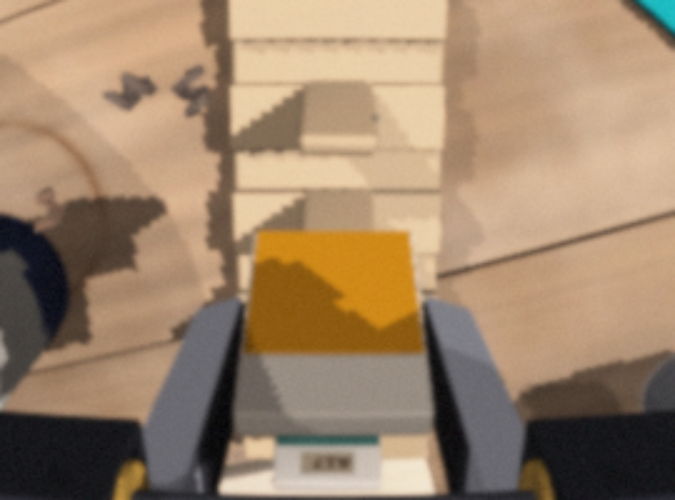

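```bash
python3 -m creep '[[0.0745,0.378,0,0,0,-0.0822,-0.4],[0.0745,0.378,0,0,0,-0.0822,-0.4],[0.0745,0.378,0,0,0,-0.0822,-0.4],[0.0745,0.378,0,0,0,-0.0822,-0.4],[0.0745,0.378,0,0,0,-0.0822,-0.4],[0.0745,0.378,0,0,0,-0.0822,-0.4],[0.0745,0.378,0,0,0,-0.0822,-0.4],[0.0745,0.378,0,0,0,-0.0822,-0.4],[0.0745,0.378,0,0,0,-0.0822,-0.4],[0.0745,0.378,0,0,0,-0.0822,-0.4],[0.0745,0.378,0,0,0,-0.0822,-0.4],[0.0745,0.378,0,0,0,-0.0822,-0.4]]'
python3 -m creep '[[0,0,0.03,0,0,0,-0.4],[0,0,0.06,0,0,0,-0.4],[0,0,0.06,0,0,0,-0.4],[0,0,0.06,0,0,0,-0.4],[0,0,0.06,0,0,0,-0.4],[0,0,0.06,0,0,0,-0.4],[0,0,0.06,0,0,0,-0.4]]'
python3 - <<'E'
from h import *
im=bot.grab_frame("wrist"); cv2.imwrite("pics/w_y4.png",cv2.resize(im[100:300,120:390],None,fx=2.5,fy=2.5))
s=plan(slot_tcp(RACK,3,dx=-2,lift=0)[0],RACK[2]+np.pi); print(s["tool_pos"],s["gripper_width"],s["force"])
E
```

```text
t: 15.1
tool_pos: [578.3, 191.3, 171.9]
eef_rot: [-3.141, -0.001, -2.885]
force: [-0.1, 0.7, -0.5]
gripper_width: 44.9
t: 15.8
tool_pos: [579.5, 193.0, 114.1]
eef_rot: [-3.141, 0.003, -2.883]
force: [0.7, -0.1, -0.8]
gripper_width: 45.0
row [0.0015, 0.0005, 0.0498] [-0.0, 0.0004, -0.0] rows>=1.0
[579.21296847 193.04657502 113.76944625] 44.858863356584216 [-0.16094777  0.50468136 -1.45623039]
```

View pics/w_y4.png

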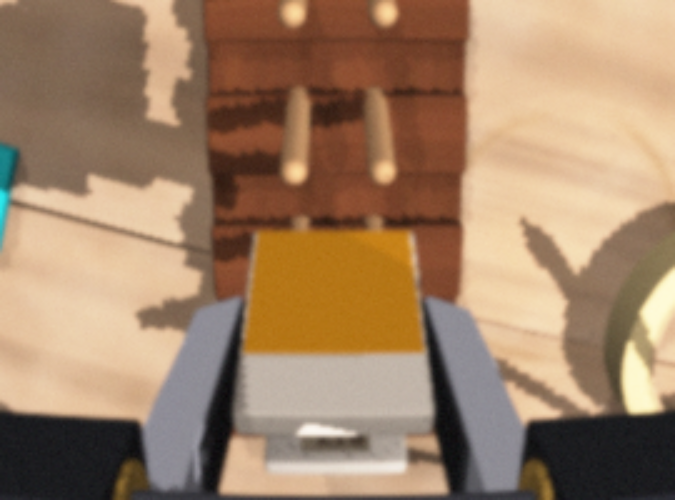

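```bash
python3 -m creep '[[0,0.001,0.02,0,0,0,-0.4],[0,0.001,0.035,0,0,0,-0.4],[0,0.001,0.045,0,0,0,-0.4],[0,0.001,0.049,0,0,0,-0.4],[0,0.001,0.049,0,0,0,-0.4],[0,0.001,0.049,0,0,0,-0.4],[0,0.001,0.049,0,0,0,-0.4]]'
python3 - <<'E'
from h import *
im=bot.grab_frame("wrist"); cv2.imwrite("pics/w_y5.png",cv2.resize(im[100:300,120:390],None,fx=2.5,fy=2.5))
s=plan(slot_tcp(RACK,3,dx=0,lift=0)[0],RACK[2]+np.pi); print(s["tool_pos"],s["gripper_width"],s["force"])
E
```

```text
t: 16.55
tool_pos: [578.5, 193.9, 63.7]
eef_rot: [-3.142, 0.001, -2.883]
force: [0.5, 0.7, -0.8]
gripper_width: 44.7
row [-0.0012, -0.0006, -0.0003] [-0.0, 0.0001, -0.0] rows>=0.0
[578.42829551 193.92041931  63.68485687] 44.84102906894748 [-0.42810149 -0.21187892 -0.63033825]
```

View pics/w_y5.png

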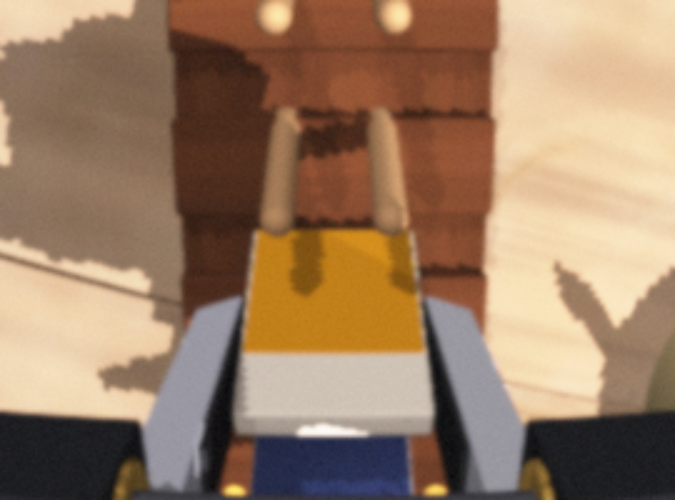

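```bash
python3 -m creep '[[-0.0005,0.0005,0.001,0,0,0,-0.4],[-0.001,0.0005,0.0017,0,0,0,-0.4],[-0.001,0.0005,0.0017,0,0,0,-0.4],[-0.001,0.0005,0.0017,0,0,0,-0.4]]'
python3 -m creep '[[0,0,0,0,0,0,0],[0,0,0,0,0,0,0.3],[0,0,0,0,0,0,0.4],[0,0,0,0,0,0,0.4]]'
python3 -m creep '[[0,0,-0.03,0,0,0,0.5],[0,0,-0.07,0,0,0,0.5],[0,0,-0.11,0,0,0,0.5],[0,0,-0.11,0,0,0,0.5],[0,0,-0.11,0,0,0,0.5],[0,0,-0.11,0,0,0,0.5]]'
python3 - <<'E'
from h import *
im=bot.grab_frame("wrist"); cv2.imwrite("pics/w_y6.png",cv2.resize(im[100:300,120:390],None,fx=2.5,fy=2.5))
s=plan(slot_tcp(SET,3,dy=2.5,lift=105)[0],SET[2]+np.pi); print(s["tool_pos"],s["gripper_width"],s["force"])
E
```

```text
t: 17.0
tool_pos: [579.0, 194.5, 62.7]
eef_rot: [-3.141, -0.0, -2.883]
force: [-2.9, -1.1, 5.7]
gripper_width: 44.6
t: 17.4
tool_pos: [578.9, 194.6, 61.5]
eef_rot: [3.142, -0.0, -2.883]
force: [0.4, -1.3, -0.2]
gripper_width: 64.9
t: 18.0
tool_pos: [577.8, 194.4, 170.1]
eef_rot: [3.141, -0.003, -2.883]
force: [0.1, 0.1, -0.9]
gripper_width: 70.4
row [0.0795, -0.3864, 0.0007] [-0.0001, -0.0006, 0.0822] rows>=7.9
[577.51844424 194.35222008 169.51914047] 70.18033220259075 [-0.00351403  0.16860347 -0.57365727]
```

View pics/w_y6.png

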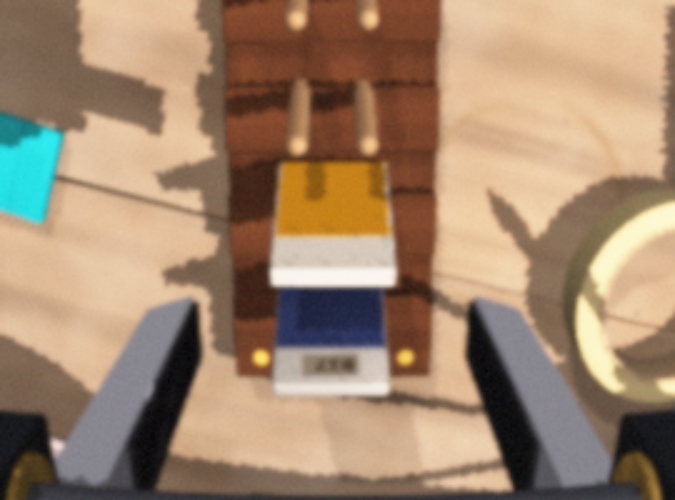

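Yellow and blue both stand centred. Next is brown in setter slot 3.

```bash
python3 -m creep '[[0.081,-0.3862,0,0,0,0.0822,0.5],[0.081,-0.3862,0,0,0,0.0822,0.5],[0.081,-0.3862,0,0,0,0.0822,0.5],[0.081,-0.3862,0,0,0,0.0822,0.5],[0.081,-0.3862,0,0,0,0.0822,0.5],[0.081,-0.3862,0,0,0,0.0822,0.5],[0.081,-0.3862,0,0,0,0.0822,0.5],[0.081,-0.3862,0,0,0,0.0822,0.5],[0.081,-0.3862,0,0,0,0.0822,0.5],[0.081,-0.3862,0,0,0,0.0822,0.5],[0.081,-0.3862,0,0,0,0.0822,0.5],[0.081,-0.3862,0,0,0,0.0822,0.5]]'
python3 -m creep '[[0,0,0.03,0,0,0,0.5],[0,0,0.06,0,0,0,0.5],[0,0,0.06,0,0,0,0.5],[0,0,0.06,0,0,0,0.5],[0,0,0.06,0,0,0,0.5],[0,0,0.06,0,0,0,0.5]]'
python3 - <<'E'
from h import *
im=bot.grab_frame("wrist"); cv2.imwrite("pics/w_n1.png",cv2.resize(im[100:300,120:390],None,fx=2.5,fy=2.5))
s=plan(slot_tcp(SET,3,dy=2.5,lift=0)[0],SET[2]+np.pi); print(s["tool_pos"],s["gripper_width"])
E
```

```text
t: 19.25
tool_pos: [599.1, -197.6, 171.0]
eef_rot: [3.141, -0.002, 2.886]
force: [0.5, 0.1, 0.4]
gripper_width: 70.7
t: 19.85
tool_pos: [600.8, -199.8, 114.0]
eef_rot: [-3.141, 0.004, 2.884]
force: [0.2, 0.1, 0.2]
gripper_width: 70.3
row [0.0014, 0.0001, 0.0498] [-0.0001, 0.0006, 0.0] rows>=1.0
[ 600.63277963 -199.85516398  113.8253082 ] 70.71369110028483
```

View pics/w_n1.png

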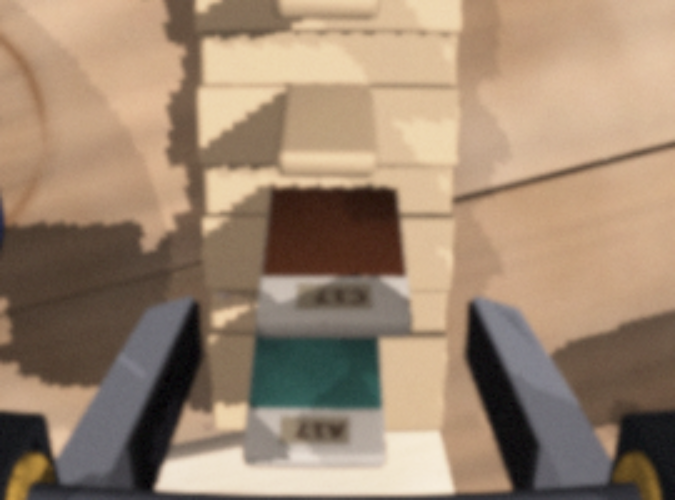

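Brown is centred between the fingers: tile about 335, finger midline about 334.5. Descend and grip.

```bash
python3 -m creep '[[0,0,0.02,0,0,0,0.5],[0,0,0.04,0,0,0,0.5],[0,0,0.049,0,0,0,0.5],[0,0,0.049,0,0,0,0.5],[0,0,0.049,0,0,0,0.5],[0,0,0.049,0,0,0,-0.1],[0,0,0.049,0,0,0,-0.4],[0,0,0.049,0,0,0,-0.4],[0,0,0.049,0,0,0,-0.4],[0,0,0.049,0,0,0,-0.4]]'
python3 - <<'E'
from h import *
s=plan(slot_tcp(SET,3,dy=2.5,lift=0)[0],SET[2]+np.pi); print(s["tool_pos"],s["gripper_width"],s["force"])
E
python3 -m creep '[[0,0,-0.02,0,0,0,-0.4],[0,0,-0.05,0,0,0,-0.4],[0,0,-0.1,0,0,0,-0.4],[0,0,-0.11,0,0,0,-0.4],[0,0,-0.11,0,0,0,-0.4],[0,0,-0.11,0,0,0,-0.4],[0,0,-0.11,0,0,0,-0.4]]'
python3 - <<'E'
from h import *
im=bot.grab_frame("wrist"); cv2.imwrite("pics/w_n3.png",cv2.resize(im[100:300,120:390],None,fx=2.5,fy=2.5))
s=plan(slot_tcp(RACK,2,dx=-2,dy=1,lift=108)[0],RACK[2]+np.pi); print(s["tool_pos"],s["gripper_width"],s["force"])
E
```

```text
t: 20.9
tool_pos: [599.7, -199.7, 63.3]
eef_rot: [-3.141, 0.001, 2.883]
force: [-0.4, 0.3, 1.6]
gripper_width: 44.8
row [0.0003, 0.0001, -0.0007] [-0.0, 0.0001, -0.0] rows>=0.0
[ 599.66832815 -199.65391039   63.28945264] 44.801317922575016 [-0.39645141  0.33736136  1.64137316]
t: 21.6
tool_pos: [597.7, -198.7, 169.8]
eef_rot: [3.141, -0.005, 2.883]
force: [-0.3, 0.1, -1.0]
gripper_width: 45.0
row [0.1598, 0.3519, -0.001] [0.0004, -0.0007, -0.0822] rows>=7.7
[ 597.75547953 -198.6728229   169.79697131] 44.81485326118346 [-0.81105459 -1.25387166 -0.18773828]
```

View pics/w_n3.png

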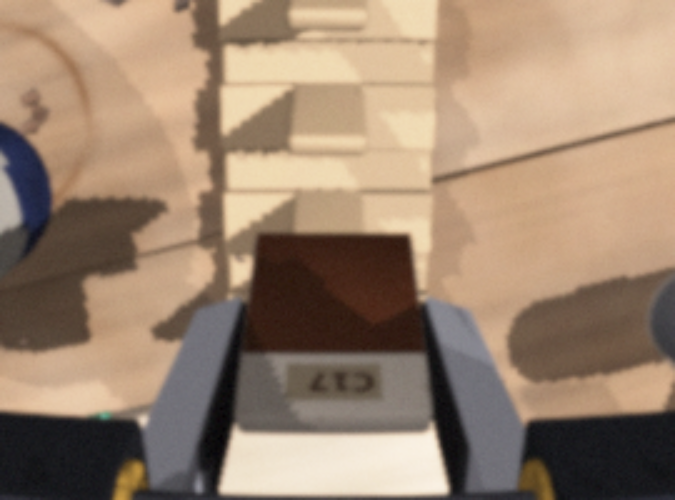

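```bash
python3 -m creep '[[0.161,0.352,0,0,0,-0.0822,-0.4],[0.161,0.352,0,0,0,-0.0822,-0.4],[0.161,0.352,0,0,0,-0.0822,-0.4],[0.161,0.352,0,0,0,-0.0822,-0.4],[0.161,0.352,0,0,0,-0.0822,-0.4],[0.161,0.352,0,0,0,-0.0822,-0.4],[0.161,0.352,0,0,0,-0.0822,-0.4],[0.161,0.352,0,0,0,-0.0822,-0.4],[0.161,0.352,0,0,0,-0.0822,-0.4],[0.161,0.352,0,0,0,-0.0822,-0.4],[0.161,0.352,0,0,0,-0.0822,-0.4],[0.161,0.352,0,0,0,-0.0822,-0.4]]'
python3 -m creep '[[0,0,0.03,0,0,0,-0.4],[0,0,0.06,0,0,0,-0.4],[0,0,0.06,0,0,0,-0.4],[0,0,0.06,0,0,0,-0.4],[0,0,0.06,0,0,0,-0.4],[0,0,0.06,0,0,0,-0.4],[0,0,0.06,0,0,0,-0.4]]'
python3 - <<'E'
from h import *
im=bot.grab_frame("wrist"); cv2.imwrite("pics/w_n4.png",cv2.resize(im[100:300,120:390],None,fx=2.5,fy=2.5))
s=plan(slot_tcp(RACK,2,dx=-2,lift=0)[0],RACK[2]+np.pi); print(s["tool_pos"],s["gripper_width"],s["force"])
E
```

```text
t: 22.85
tool_pos: [533.7, 180.6, 172.2]
eef_rot: [-3.141, -0.001, -2.885]
force: [-0.4, 0.3, -1.1]
gripper_width: 45.1
t: 23.55
tool_pos: [534.6, 182.1, 114.3]
eef_rot: [-3.141, 0.003, -2.883]
force: [0.2, -1.2, -0.2]
gripper_width: 45.0
row [0.0013, -0.0004, 0.05] [-0.0, 0.0004, -0.0] rows>=1.0
[534.37192272 182.10634481 114.01744078] 44.61960356448134 [-0.9614471  -0.03609032  0.02988672]
```

View pics/w_n4.png

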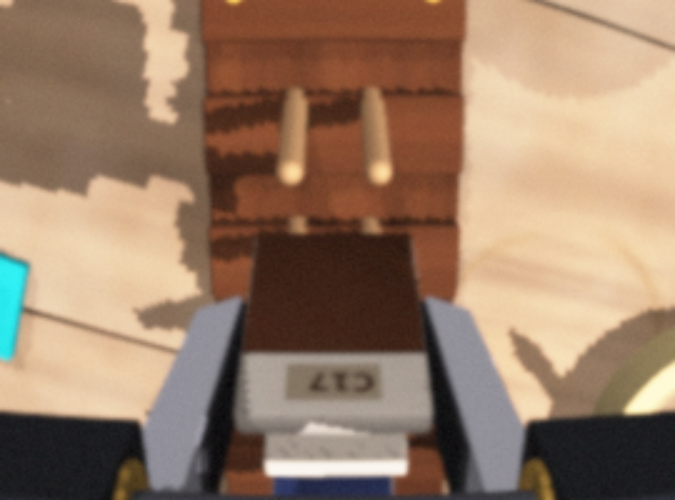

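```bash
python3 -m creep '[[0,0,0.02,0,0,0,-0.4],[0,0,0.035,0,0,0,-0.4],[0,0,0.045,0,0,0,-0.4],[0,0,0.049,0,0,0,-0.4],[0,0,0.049,0,0,0,-0.4],[0,0,0.049,0,0,0,-0.4],[0,0,0.049,0,0,0,-0.4]]'
python3 - <<'E'
from h import *
im=bot.grab_frame("wrist"); cv2.imwrite("pics/w_n5.png",cv2.resize(im[100:300,120:390],None,fx=2.5,fy=2.5))
s=plan(slot_tcp(RACK,2,dx=0,lift=0)[0],RACK[2]+np.pi); print(s["tool_pos"],s["gripper_width"],s["force"])
E
```

```text
t: 24.3
tool_pos: [533.8, 182.0, 64.0]
eef_rot: [-3.142, 0.001, -2.883]
force: [-0.5, -0.9, -0.6]
gripper_width: 44.4
row [-0.0014, -0.0005, -0.0] [-0.0, 0.0001, -0.0] rows>=0.0
[533.78802614 182.03763202  63.97382613] 44.818324212487745 [ 0.23768307  1.02403963 -0.30406849]
```

View pics/w_n5.png

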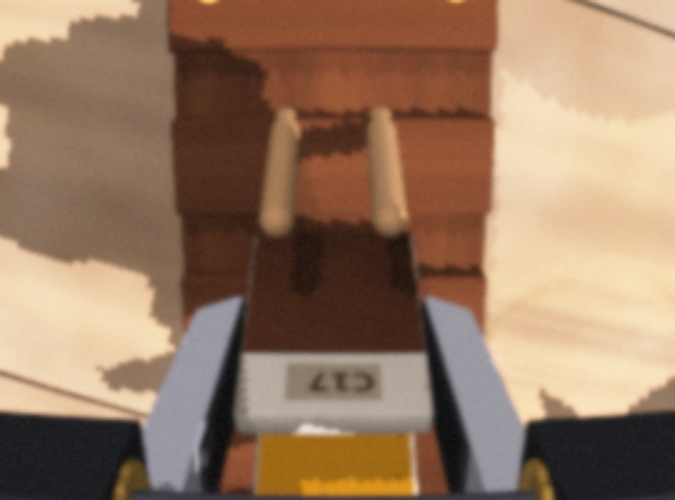

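```bash
python3 -m creep '[[-0.0005,0.0003,0.001,0,0,0,-0.4],[-0.0012,0.0003,0.0017,0,0,0,-0.4],[-0.0012,0.0003,0.0017,0,0,0,-0.4],[-0.0012,0.0003,0.0017,0,0,0,-0.4]]'
python3 -m creep '[[0,0,0,0,0,0,0],[0,0,0,0,0,0,0.3],[0,0,0,0,0,0,0.4],[0,0,0,0,0,0,0.4]]'
python3 -m creep '[[0,0,-0.03,0,0,0,0.5],[0,0,-0.07,0,0,0,0.5],[0,0,-0.11,0,0,0,0.5],[0,0,-0.11,0,0,0,0.5],[0,0,-0.11,0,0,0,0.5],[0,0,-0.11,0,0,0,0.5]]'
python3 - <<'E'
from h import *
im=bot.grab_frame("wrist"); cv2.imwrite("pics/w_n6.png",cv2.resize(im[100:300,120:390],None,fx=2.5,fy=2.5))
s=plan(slot_tcp(SET,4,dy=-3.3,lift=105)[0],SET[2]+np.pi); print(s["tool_pos"],s["gripper_width"],s["force"])
E
```

```text
t: 24.75
tool_pos: [534.4, 182.4, 62.9]
eef_rot: [-3.141, -0.001, -2.883]
force: [-3.2, -1.2, 5.6]
gripper_width: 44.7
t: 25.15
tool_pos: [534.6, 182.6, 61.9]
eef_rot: [3.142, -0.0, -2.883]
force: [-0.5, -0.7, 0.0]
gripper_width: 65.0
t: 25.75
tool_pos: [533.5, 182.4, 170.5]
eef_rot: [3.141, -0.003, -2.883]
force: [-0.3, -0.3, -0.8]
gripper_width: 70.5
row [-0.0036, -0.4139, 0.0009] [-0.0001, -0.0006, 0.0822] rows>=8.3
[533.18492996 182.32372393 170.01535151] 70.87473698362284 [ 0.15521048 -0.37501018 -1.17886177]
```

View pics/w_n6.png

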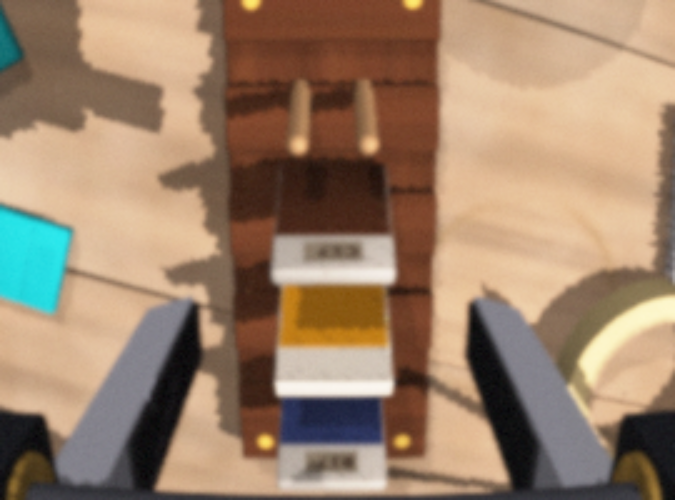

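Three tiles are in, all centred. The last is green in setter slot 4.

```bash
python3 -m creep '[[-0.0021,-0.4137,0,0,0,0.0822,0.5],[-0.0021,-0.4137,0,0,0,0.0822,0.5],[-0.0021,-0.4137,0,0,0,0.0822,0.5],[-0.0021,-0.4137,0,0,0,0.0822,0.5],[-0.0021,-0.4137,0,0,0,0.0822,0.5],[-0.0021,-0.4137,0,0,0,0.0822,0.5],[-0.0021,-0.4137,0,0,0,0.0822,0.5],[-0.0021,-0.4137,0,0,0,0.0822,0.5],[-0.0021,-0.4137,0,0,0,0.0822,0.5],[-0.0021,-0.4137,0,0,0,0.0822,0.5],[-0.0021,-0.4137,0,0,0,0.0822,0.5],[-0.0021,-0.4137,0,0,0,0.0822,0.5]]'
python3 -m creep '[[0,0,0.03,0,0,0,0.5],[0,0,0.06,0,0,0,0.5],[0,0,0.06,0,0,0,0.5],[0,0,0.06,0,0,0,0.5],[0,0,0.06,0,0,0,0.5],[0,0,0.06,0,0,0,0.5]]'
python3 - <<'E'
from h import *
im=bot.grab_frame("wrist"); cv2.imwrite("pics/w_g1.png",cv2.resize(im[100:300,120:390],None,fx=2.5,fy=2.5))
s=plan(slot_tcp(SET,4,dy=-3.3,lift=0)[0],SET[2]+np.pi); print(s["tool_pos"],s["gripper_width"])
E
```

```text
t: 27.0
tool_pos: [641.8, -214.5, 171.3]
eef_rot: [3.141, -0.002, 2.886]
force: [1.0, 0.2, 0.3]
gripper_width: 70.8
t: 27.6
tool_pos: [643.8, -217.1, 114.6]
eef_rot: [-3.141, 0.004, 2.884]
force: [-1.4, -0.6, 0.1]
gripper_width: 70.6
row [0.0014, 0.0, 0.0503] [-0.0001, 0.0006, 0.0] rows>=1.0
[ 643.62525535 -217.18436033  114.31507689] 70.37003299102875
```

View pics/w_g1.png

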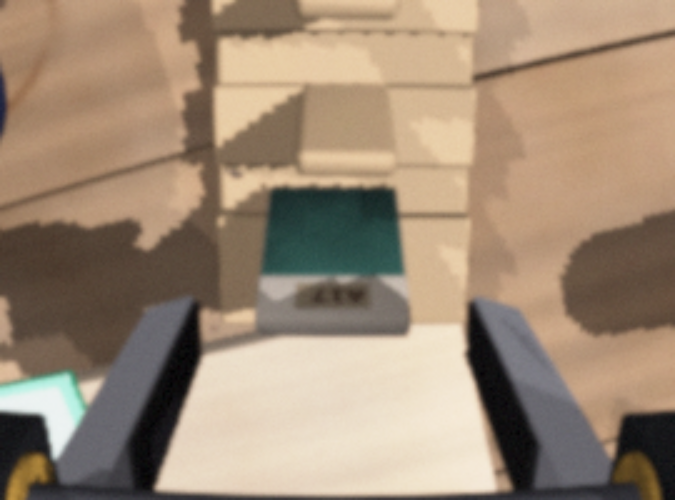

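```bash
python3 -m creep '[[0,0,0.02,0,0,0,0.5],[0,0,0.04,0,0,0,0.5],[0,0,0.0495,0,0,0,0.5],[0,0,0.0495,0,0,0,0.5],[0,0,0.0495,0,0,0,0.5],[0,0,0.0495,0,0,0,-0.1],[0,0,0.0495,0,0,0,-0.4],[0,0,0.0495,0,0,0,-0.4],[0,0,0.0495,0,0,0,-0.4],[0,0,0.0495,0,0,0,-0.4]]'
python3 - <<'E'
from h import *
s=plan(slot_tcp(SET,4,dy=-3.3,lift=0)[0],SET[2]+np.pi); print(s["tool_pos"],s["gripper_width"],s["force"])
E
python3 -m creep '[[0,0,-0.02,0,0,0,-0.4],[0,0,-0.05,0,0,0,-0.4],[0,0,-0.1,0,0,0,-0.4],[0,0,-0.11,0,0,0,-0.4],[0,0,-0.11,0,0,0,-0.4],[0,0,-0.11,0,0,0,-0.4],[0,0,-0.11,0,0,0,-0.4]]'
python3 - <<'E'
from h import *
im=bot.grab_frame("wrist"); cv2.imwrite("pics/w_g3.png",cv2.resize(im[100:300,120:390],None,fx=2.5,fy=2.5))
s=plan(slot_tcp(RACK,1,dx=-2,dy=1,lift=108)[0],RACK[2]+np.pi); print(s["tool_pos"],s["gripper_width"],s["force"])
E
```

```text
t: 28.65
tool_pos: [642.7, -217.0, 63.2]
eef_rot: [-3.141, 0.001, 2.883]
force: [-0.1, -0.1, 2.9]
gripper_width: 44.9
row [0.0003, 0.0001, -0.0008] [-0.0, 0.0001, -0.0] rows>=0.0
[ 642.70187179 -217.04111249   63.16008722] 44.92575294266064 [-0.14553142 -0.11484686  2.9390471 ]
t: 29.35
tool_pos: [640.6, -216.0, 169.3]
eef_rot: [3.14, -0.005, 2.883]
force: [-0.7, 0.5, -1.0]
gripper_width: 44.8
row [0.2458, 0.335, -0.001] [0.0004, -0.0008, -0.0822] rows>=8.3
[ 640.69640211 -216.08587875  169.32371235] 45.111322186962184 [-0.27109482 -0.30129138 -1.09773095]
```

View pics/w_g3.png

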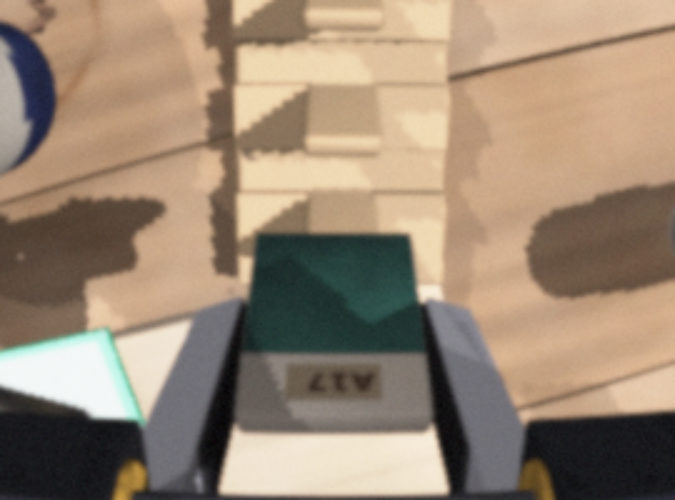

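```bash
python3 -m creep '[[0.247,0.335,0,0,0,-0.0822,-0.4],[0.247,0.335,0,0,0,-0.0822,-0.4],[0.247,0.335,0,0,0,-0.0822,-0.4],[0.247,0.335,0,0,0,-0.0822,-0.4],[0.247,0.335,0,0,0,-0.0822,-0.4],[0.247,0.335,0,0,0,-0.0822,-0.4],[0.247,0.335,0,0,0,-0.0822,-0.4],[0.247,0.335,0,0,0,-0.0822,-0.4],[0.247,0.335,0,0,0,-0.0822,-0.4],[0.247,0.335,0,0,0,-0.0822,-0.4],[0.247,0.335,0,0,0,-0.0822,-0.4],[0.247,0.335,0,0,0,-0.0822,-0.4]]'
python3 -m creep '[[0,0,0.03,0,0,0,-0.4],[0,0,0.06,0,0,0,-0.4],[0,0,0.06,0,0,0,-0.4],[0,0,0.06,0,0,0,-0.4],[0,0,0.06,0,0,0,-0.4],[0,0,0.06,0,0,0,-0.4],[0,0,0.06,0,0,0,-0.4]]'
python3 - <<'E'
from h import *
im=bot.grab_frame("wrist"); cv2.imwrite("pics/w_g4.png",cv2.resize(im[100:300,120:390],None,fx=2.5,fy=2.5))
s=plan(slot_tcp(RACK,1,dx=-2,lift=0)[0],RACK[2]+np.pi); print(s["tool_pos"],s["gripper_width"],s["force"])
E
```

```text
t: 30.6
tool_pos: [489.4, 168.9, 172.0]
eef_rot: [-3.141, -0.001, -2.885]
force: [-0.1, -0.5, -0.3]
gripper_width: 45.2
t: 31.3
tool_pos: [490.2, 170.2, 114.0]
eef_rot: [-3.141, 0.003, -2.883]
force: [-0.0, -0.7, -1.2]
gripper_width: 44.7
row [0.0013, -0.0003, 0.0497] [-0.0, 0.0003, -0.0] rows>=1.0
[489.856585   170.19334995 113.6987969 ] 44.865512059360874 [ 0.03094564  1.04902066 -0.16122104]
```

View pics/w_g4.png

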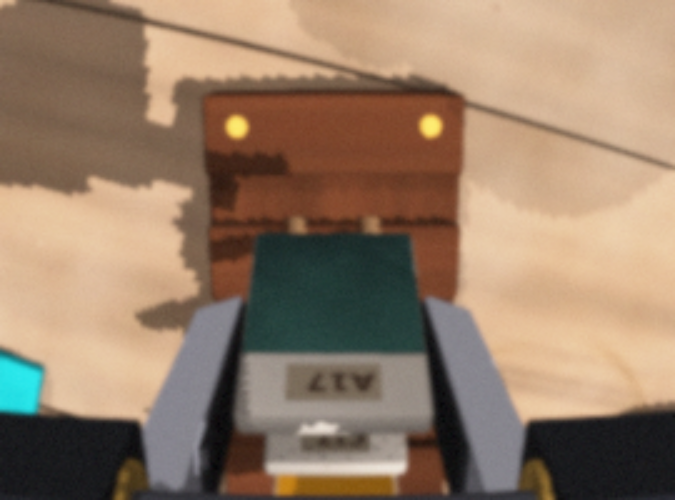

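The tile axis is at 334 and the rack at 334.5, so it is centred. Lower.

```bash
python3 -m creep '[[0,0,0.02,0,0,0,-0.4],[0,0,0.035,0,0,0,-0.4],[0,0,0.045,0,0,0,-0.4],[0,0,0.049,0,0,0,-0.4],[0,0,0.049,0,0,0,-0.4],[0,0,0.049,0,0,0,-0.4],[0,0,0.049,0,0,0,-0.4]]'
python3 - <<'E'
from h import *
im=bot.grab_frame("wrist"); cv2.imwrite("pics/w_g5.png",cv2.resize(im[100:300,120:390],None,fx=2.5,fy=2.5))
s=plan(slot_tcp(RACK,1,dx=0,lift=0)[0],RACK[2]+np.pi); print(s["tool_pos"],s["gripper_width"],s["force"])
E
```

```text
t: 32.05
tool_pos: [489.7, 170.2, 64.2]
eef_rot: [-3.141, 0.001, -2.883]
force: [-0.3, -0.6, -0.8]
gripper_width: 45.0
row [-0.0011, -0.0004, 0.0001] [-0.0, 0.0002, -0.0] rows>=0.0
[489.57371186 170.18901127  64.14840963] 44.98019332817306 [ 0.52558867  0.5650317  -1.3523231 ]
```

View pics/w_g5.png

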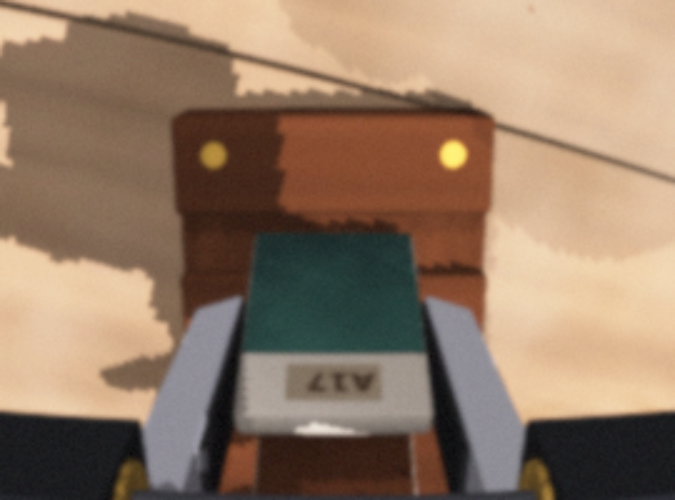

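```bash
python3 -m creep '[[-0.0005,0,0.001,0,0,0,-0.4],[-0.0012,0,0.0018,0,0,0,-0.4],[-0.0012,0,0.0018,0,0,0,-0.4],[-0.0012,0,0.0018,0,0,0,-0.4]]'
python3 -m creep '[[0,0,0,0,0,0,0],[0,0,0,0,0,0,0.3],[0,0,0,0,0,0,0.4],[0,0,0,0,0,0,0.4]]'
python3 -m creep '[[0,0,-0.03,0,0,0,0.5],[0,0,-0.07,0,0,0,0.5],[0,0,-0.11,0,0,0,0.5],[0,0,-0.14,0,0,0,0.5],[0,0,-0.14,0,0,0,0.5],[0,0,-0.14,0,0,0,0.5]]'
python3 -m creep '[[0.05,-0.05,0,0,0,0,0.5],[0.05,-0.15,0,0,0,0,0.5],[0.05,-0.2,0,0,0,0,0.5],[0.05,-0.2,0,0,0,0,0.5],[0.05,-0.2,0,0,0,0,0.5],[0.05,-0.2,0,0,0,0,0.5],[0.05,-0.2,0,0,0,0,0.5]]'
python3 - <<'E'
from h import *
for n in ("top","side"):
    im=bot.grab_frame(n); cv2.imwrite(f"pics/f_{n}.png",im)
a=cv2.imread("pics/f_top.png")[110:250,80:240]; b=cv2.imread("pics/f_side.png")[220:330,150:310]
cv2.imwrite("pics/f_z.png",np.vstack([cv2.resize(a,(480,420),interpolation=cv2.INTER_CUBIC)]))
cv2.imwrite("pics/f_sz.png",cv2.resize(b,None,fx=4,fy=4,interpolation=cv2.INTER_CUBIC))
print(bot.sense()["tool_pos"],bot.sense()["t"])
E
```

```text
t: 32.5
tool_pos: [490.2, 170.4, 62.9]
eef_rot: [-3.141, -0.0, -2.883]
force: [-2.4, 0.5, 6.6]
gripper_width: 44.8
t: 32.9
tool_pos: [490.1, 170.4, 61.6]
eef_rot: [3.142, -0.0, -2.883]
force: [0.0, 0.0, -0.3]
gripper_width: 65.1
t: 33.5
tool_pos: [490.4, 170.4, 202.0]
eef_rot: [-3.141, 0.001, -2.883]
force: [-0.5, -0.2, -0.1]
gripper_width: 70.8
t: 34.2
tool_pos: [491.8, -34.7, 200.1]
eef_rot: [3.139, -0.003, -2.884]
force: [-0.1, -0.8, 0.8]
gripper_width: 70.5
[492.20140355 -34.00687176 200.84718955] 34.3
```

View pics/f_z.png

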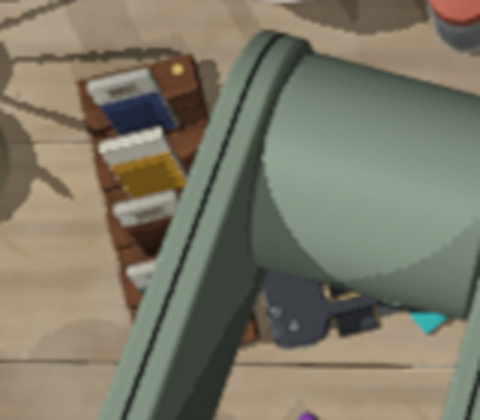

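View pics/f_sz.png

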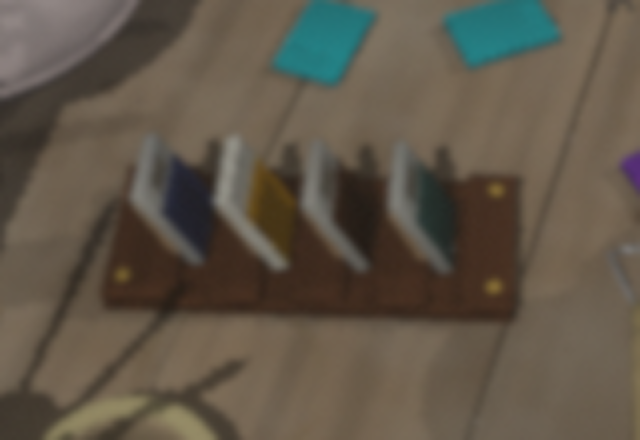

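View pics/f_top.png

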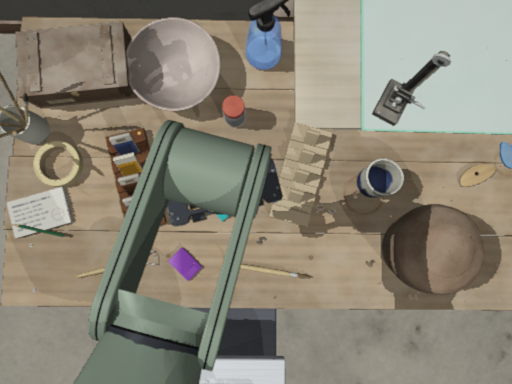

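The side view shows all four tiles leaning on the dowels in the right order, and the jar and beaker have not moved. Handing in.

```bash
python3 -c "
from rig import bot
print(bot.sign_off())"
```

```text
the job is handed in; nothing more can be done
None
```

I moved all four tiles straight from the setter to the rack in reverse order and handed the job in at about 34 s of the 90 s allowed. From front to back, the rack now holds green in slot 1, brown in slot 2, yellow in slot 3 and blue in slot 4.

- **Final check:** the last side picture shows every tile with its strip up, glaze to the front, leaning on its dowels. The setter is empty, and the jar and beaker are where they were. The arm partly hid the rack in the last top picture, so that view only confirms part of it.
- **Centring:** wrist pictures taken while placing put each tile within about 1 mm of the rack's midline. I did not look at green from the wrist camera after letting go, only from the side.
- **Disagreements:** my first estimates of both blocks from the top camera were 2–3 mm off from the closer wrist views. I corrected the setter before the first grasp and the rack as I placed the first tile.
- **Forces:** readings between moves stayed under about 8 N, the highest as each tile was pressed lightly into its groove. I didn't track them during the moves.

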